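# Pin the nest slide at its station with the ball-lock pin

## Robot

A 6-joint arm with a two-finger parallel gripper is mounted at the origin on the work surface; the furniture and walls round the work are solid. World frame = base frame: x ahead of the robot, y to its left, z up, the work surface at z = 0. Lengths are in m, angles in rad, forces in N, time in s.
With the tool pointing down it reaches from about 0.35 to 0.975 m from the base axis. Payload 4.9 kg.
Tool frame: the origin (TCP) lies at the very end of the fingers, on their centre line; the grasp point (between the pads) lies 19 mm behind it; z points along the fingers, x is the direction in which the jaws open and shut, and the axes are right-handed (so a half turn about z gives the same grasp; the last joint's range is limited). The gripper opens to 85 mm and grips with 20 to 120 N. Pads are 22 mm wide; open, the fingers measure 114 mm over their backs; the gripper's body (76 mm by 85 mm) begins 54 mm behind the grasp point. The pads swing forward as they close: fully open they stand 13 mm farther back than shut.
Start: joints at [-1.439, 0.053, 1.613, -0, 1.476, -0.119], TCP at [0.155, -0.605, 0.231] pointing down, gripper open.
Joint ranges: [-3.01, 3.01], [-1.01, 2.22], [0.06, 2.58], [-1.02, 4.17], [0.09, 2.62], [-3.14, 3.14]. Speed limits (rad/s): [2.57, 2.57, 3.14, 3.14, 3.14, 3.14].

## Interface

Orientations are given as a rotation vector (axis times angle).
In Python, from station import ctrl, get_image, calibration, job gives the robot as it stands.
- The arm moves only by the tool jog_arm, never from a script. Its argument "deltas" is a list of rows, each a list of 3 entries, a list of its own where there are three numbers: the turn, a rotation vector about the tool's x, y, z in degrees, then the shift along the tool's x, y, z in m, then the finger opening in m, from 0 to 0.0854. In form: [[[ax, ay, az], [tx, ty, tz], gripper], ...]. A call has 1 to 12 rows; each row is the pose to reach, as a shift and turn from the pose commanded when the call began, along the tool's axes at that moment; what a row does not reach only later rows make up. A row lasts 1/12 s, in which the tool goes at most 41.7 mm and 7.16 degrees, less where a joint would pass 70% of its speed; a pose out of reach is approached as far as the arm can. A call with a gripper value outside its range is refused whole. The fingers move at their own pace and stop on an object; "squeeze" is the grip in N (left out, the last holds). Time passes only in rows, so rows that repeat a pose let the fingers close. It gives the time, the measured TCP pose, the force and the opening at its end, in the units of the state.
- ctrl.get_obs(): the state, without advancing time (a new reading comes with each control period).
- get_image(name): name is "side" or "top"; returns the picture (400x640x3 uint8, red, green, blue); there is no depth.
- calibration(name): a dict with "mtx" (3x3 intrinsics, pixels), "k1" (the pictures are not rectified: a ray, as slopes to the right and down, at radius r is drawn at 1 + k1 r^2 times it, then the intrinsics apply), "origin" and "rotation" of the camera in the world. Camera axes: x right, y up, looking along -z (the intrinsics and any distortion apply to the point x, -y, -z); pixel columns grow to the right and rows downward; lengths in m; the calibration is good to about 2 mm. A picture is of the moment at which its call begins. calibration takes no time and is no camera call.
- job.finish_job(): hands the job in, once; it reports no verdict.
The state is a dict: "t": time; "q": joint angles; "dq": joint speeds; "effort": joint torques, N m; "tool_pos": TCP position; "tool_rot": TCP orientation; "contact_force": force on the tool from outside, world axes, zero at the start; "wrist_torque": the same for the moment, N m; "opening": finger opening in m.
Only numpy, scipy, OpenCV 4.12 (cv2) and the standard library are available. Lean on these libraries where they do the work, as an engineer would, in place of code of your own. Each camera call takes 0.05 s, during which the arm holds its last target.

## Task

Take the ball-lock pin (the one with two push plates on its handle) from the wooden stand and lock the fixture's nest slide at its station with it: put the pin's nose into the bore of the slide, and keeping the plates squeezed, feel gently for the hidden bore underneath by moving the slide towards its far end with the pin until the pin drops in. Push the pin home until its collar sits on the slide, then let go so that the balls lock. Never force the pin, and leave the plain pin in the stand.

Things in the scene. Friction and masses are not known exactly. Their poses are not given: they have to be found in the camera images.
- fixture: Low fixture bolted down, 190 x 110 mm, 55 mm high: base plate and two aluminium guides along its x axis with keeper strips on top (top at z = 55 mm, inner edges at y = +-29 mm). Origin: centre of its underside; z up, x along the guides towards the far end, away from the robot. It does not yield when pressed.
- nest_slide (a joint): Position in m of the aluminium nest slide along the fixture's +x axis, 0 to 0.042; starts at 0 to 0.006, stays where it is left, about 2 N of friction. A plate 118 x 64 x 12 mm, its top at z = 51 mm over the table. A pin with its nose in the slide's bore drags the slide along when moved sideways.
- slide_bore (a point): Centre of the mouth of the slide's upright round bore, on the slide's top face; moves with the slide, axes as the fixture's. Bore 15 mm in diameter, through the 12 mm plate. 1 mm under the plate a fixed steel register block, 14 mm thick, has one 15 mm bore through it; the space below is free. The slide hides the block and no pose is given for it.
- nest_centre (a point): Centre of the nest on the slide, 58 mm beyond the bore, on the slide's top face; it holds a clock movement (56 mm square, shaft up to 83 mm over the table). The two bores are in line at a nest_slide reading somewhere from 0.014 to 0.034, different each time: a pin resting on the block then goes on down (offset under about 1.5 mm).
- pin_handle (a point): Ball-lock pin, centre of its handle: black block 26 (x) by 24 (y) by 45 mm (z, up) with two ribbed steel push plates (18 mm wide, 32 mm high), one 6 mm proud of each y face. Grasp across its y axis, 36 mm wide, 28 mm squeezed: the fingers press both plates in and the balls retract. Gripped across x the balls stay out and it enters no 15 mm bore. About 0.2 kg. Stands upright in the stand.
- pin_collar (a point): Same pin, centre of the underside of its collar (28 mm in diameter, 6 mm thick), 28.5 mm under the handle's centre. In the stand the collar rests on top at z = 50 mm. Below it the shank, 12 mm in diameter, reaches down 42 mm to a fully rounded nose (6 mm radius).
- pin_balls (a point): Same pin, point between its two balls, which sit on its y axis 32.5 mm under the collar; out they measure 19 mm across, squeezed in 11 mm (inside the shank). With the collar on the slide and the bores in line, the balls are just under the register block (about 2.5 mm of play).
- pin_stand: Wooden block 130 x 56 x 50 mm standing fixed on the table with two holes on its x axis, 32 mm either side of its centre, one for each pin. Origin: centre of its underside, z up.
- plain_pin_knob (a point): Plain pin in the stand's other hole, same shank and collar but a round black knob (28 mm) and no push plates; point at the centre of the knob, 29 mm above the stand. To be left there.
- plate_a (a joint): Travel in m of the pin's +y push plate, which carries the ball of that side: 0 out (ball out), 0.004 fully squeezed (ball in). Spring 3 N at the start to 6.5 N fully in. If the pin is let go with the balls still inside a bore, the plates cannot come out fully (2 mm or more left on at least one).
- plate_b (a joint): The same for the -y push plate and its ball.

How it is judged:
On the way, in this order (a step that is already met when the one before it is completed fails the run):
1. the ball-lock pin is drawn out of the stand (height (world z) of pin_collar above 0.095 m), for 0.1 s.
2. the pin is home through slide and block with its push plates still squeezed (z of pin_collar in the frame of slide_bore below 0.003 m and horizontal distance between pin_collar and slide_bore below 0.004 m and value of joint each of plate_a, plate_b above 0.003 m), for 0.1 s.
At the end, for the whole second after the job is handed in: The pin's collar is on the slide (gap under 2.5 mm), the pin within 4 mm of the bore's axis and within 5 degrees of upright, both push plates fully out again (under 1.2 mm), so that the balls are locked under the block, and everything is at rest (z of pin_collar in the frame of slide_bore between -0.003 and 0.002 m and horizontal distance between pin_collar and slide_bore below 0.004 m and angle between the z axis of pin_collar and the z axis of slide_bore, either way round below 0.09 rad and value of joint each of plate_a, plate_b below 0.0012 m and linear speed of lock_pin below 0.02 m/s); the robot touches nothing.
It fails at once if the pin is forced: it presses on the fixture with more than 60 N (contact force between lock_pin and fixture above 60 N).
It fails at once if the plain pin is moved more than 12 mm (distance of plain_pin_knob from where it was at the start of the episode above 0.012 m).
It also fails if it takes over 51 s, if anything falls off the work surface, if the arm or the gripper's body presses on something with over 40 N, if the wrist force passes 120 N, or if a joint passes its speed limit or range.

## Working session

There is one attempt and no reset: what is moved stays moved. The work goes in short steps, Python scripts to look and compute and a tool call to move; the robot and the scene stay as the last step left them, time stands still between calls to the robot, and variables do not carry over. Pictures are saved under pics/ and viewed, and the job is handed in when it is done.

Besides the shell and the picture viewer there is one more tool, called as name(argument=value, ...), one argument or row to a line, values as JSON. jog_arm: Moves the arm, as the interface text tells. Its arguments: {"type":"object","properties":{"deltas":{"type":"array","items":{"type":"array"}},"squeeze":{"type":"number"}},"required":["deltas"]}

```bash
mkdir -p pics
python3 - <<'E'
from station import ctrl,get_image,calibration,job
import cv2
for n in("side","top"):
    im=get_image(n); cv2.imwrite(f"pics/{n}0.png",im[:,:,::-1]); print(n,calibration(n))
print(ctrl.get_obs())
E
```

```text
side {'mtx': array([[428.61301271,   0.        , 314.64268361],
       [  0.        , 428.61301271, 194.45638481],
       [  0.        ,   0.        ,   1.        ]]), 'k1': -0.05415340850408652, 'origin': array([ 1.08886712, -0.22060461,  0.86897463]), 'rotation': array([0.55715064, 0.39903494, 1.25067466])}
top {'mtx': array([[380.51419165,   0.        , 314.36641046],
       [  0.        , 380.51419165, 193.01118316],
       [  0.        ,   0.        ,   1.        ]]), 'k1': -0.009160416166109638, 'origin': array([ 0.43396925, -0.05294522,  0.93889777]), 'rotation': array([ 0.04341466, -0.06422512, -1.59266163])}
{'t': 0.1, 'q': array([-1.43901402e+00,  5.33007947e-02,  1.61413364e+00,  7.30835520e-06,
        1.47598611e+00, -1.19007488e-01]), 'dq': array([ 0.00018692,  0.00022202, -0.00426308,  0.00025413,  0.00076253,
        0.00033113]), 'effort': array([ 3.14740328e-04, -3.94905996e+01, -3.71364605e+01, -1.09982554e-04,
        3.90616202e-03,  1.53456153e-05]), 'tool_pos': array([ 0.15503084, -0.60489992,  0.23019355]), 'tool_rot': array([-2.48080769e+00,  1.92538140e+00,  2.03434194e-03]), 'contact_force': array([-0.12229495, -0.60032395,  0.30703183]), 'wrist_torque': array([-0.06444381,  0.02060977,  0.01714313]), 'opening': 0.08493848693466127}
```

View pics/side0.png

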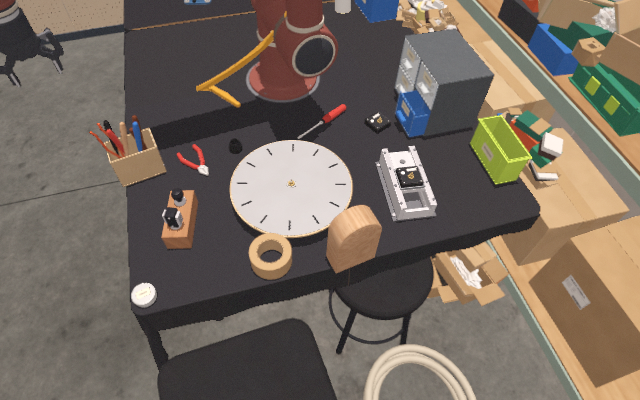

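View pics/top0.png

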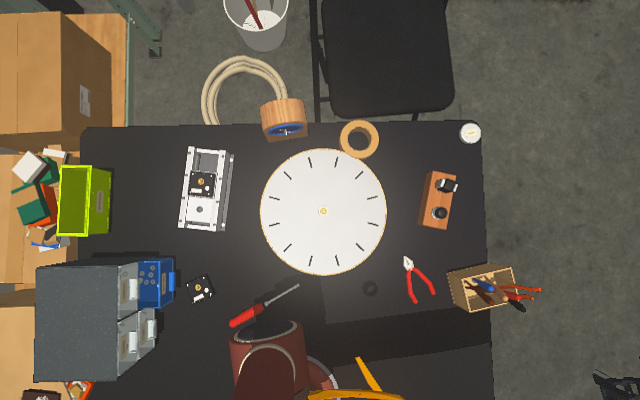

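Run:
```python
import cv2,numpy as np
s=cv2.imread("pics/side0.png");t=cv2.imread("pics/top0.png")
def c(im,x,y,w,h,n,f): cv2.imwrite(n,cv2.resize(im[y:y+h,x:x+w],None,fx=f,fy=f,interpolation=cv2.INTER_CUBIC))
a=cv2.resize(t[160:240,410:470],None,fx=7,fy=7,interpolation=2)
b=cv2.resize(t[140:240,170:240],None,fx=5.6,fy=5.6,interpolation=2)
cv2.imwrite("pics/topA.png",a[:,:400]);cv2.imwrite("pics/topB.png",b)
c(s,150,180,60,75,"pics/sideA.png",8)
c(s,370,140,75,85,"pics/sideB.png",7)
```

```text
(no output)
```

View pics/topA.png

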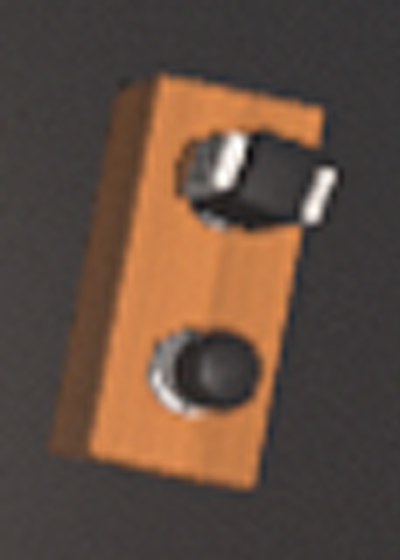

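View pics/topB.png

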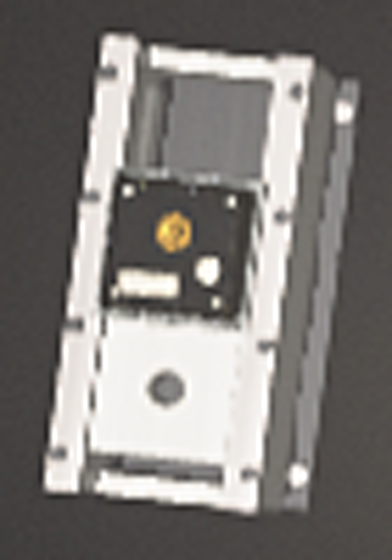

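View pics/sideA.png

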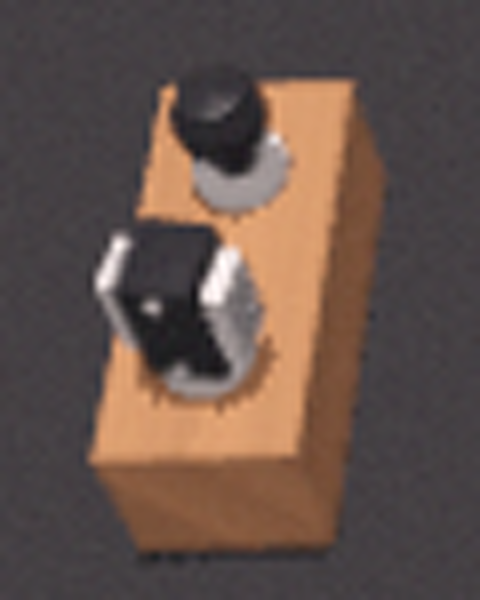

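View pics/sideB.png

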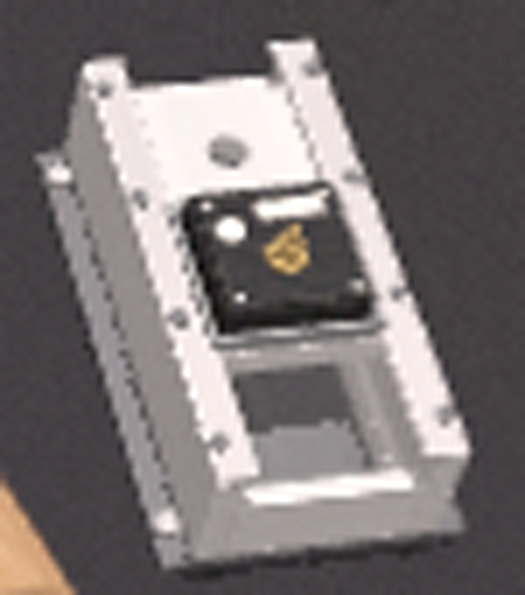

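```bash
cat > h.py <<'E'
import numpy as np,cv2
from scipy.spatial.transform import Rotation as R
from station import calibration
C={n:calibration(n) for n in("side","top")}
def ray(n,u,v):
    c=C[n];K=c["mtx"]
    p=cv2.undistortPoints(np.array([[[u,v]]],float),K,np.array([c["k1"],0,0,0,0.]))[0,0]
    d=R.from_rotvec(c["rotation"]).apply([p[0],-p[1],-1]); return c["origin"],d
def onz(n,u,v,z):
    o,d=ray(n,u,v); return o+d*(z-o[2])/d[2]
def tri(u1,u2):
    o1,d1=ray("side",*u1);o2,d2=ray("top",*u2)
    a=np.linalg.lstsq(np.c_[d1,-d2],o2-o1,rcond=None)[0]
    p,q=o1+a[0]*d1,o2+a[1]*d2; return (p+q)/2,np.linalg.norm(p-q)
def px(x,y,f,ox,oy): return ((x+.5)/f-.5+ox,(y+.5)/f-.5+oy)
def proj(n,P):
    c=C[n];R_=R.from_rotvec(c["rotation"]).inv()
    q=R_.apply(np.asarray(P,float)-c["origin"]); x,y=q[0]/-q[2],-q[1]/-q[2]
    s=1+c["k1"]*(x*x+y*y);K=c["mtx"]; return K[0,0]*x*s+K[0,2],K[1,1]*y*s+K[1,2]
E
python3 - <<'E'
from h import *
np.set_printoptions(precision=4,suppress=True)
tA=lambda x,y:px(x,y,7,410,160)
tB=lambda x,y:px(x,y,5.6,170,140)
sA=lambda x,y:px(x,y,8,150,180)
sB=lambda x,y:px(x,y,7,370,140)
print("stand top",[onz("top",*tA(*p),.05) for p in[(160,75),(322,106),(252,488),(90,455)]])
print("stand side",[onz("side",*sA(*p),.05) for p in[(92,462),(298,458),(355,80),(165,85)]])
print("pl top",[onz("top",*tA(*p),.0945) for p in[(231,160),(319,194)]])
print("pl side",[onz("side",*sA(*p),.0945) for p in[(115,262),(222,275)]])
print("knob",onz("top",*tA(222,370),.079),onz("side",*sA(220,115),.079),tri(sA(220,115),tA(222,370)))
print("bore",onz("top",*tB(166,388),.051),onz("side",*sB(229,152),.051),tri(sB(229,152),tB(166,388)))
print("fix top",[onz("top",*tB(*p),.055) for p in[(102,35),(316,58),(260,512),(45,492)]])
print("fix side",[onz("side",*sB(*p),.055) for p in[(85,62),(318,42),(467,455),(217,485)]])
E
```

```text
stand top [array([ 0.5423, -0.3455,  0.05  ]), array([ 0.5306, -0.4001,  0.05  ]), array([ 0.4028, -0.3703,  0.05  ]), array([ 0.4151, -0.3164,  0.05  ])]
stand side [array([ 0.5312, -0.4015,  0.05  ]), array([ 0.5449, -0.346 ,  0.05  ]), array([ 0.4167, -0.3157,  0.05  ]), array([ 0.4036, -0.3711,  0.05  ])]
pl top [array([ 0.509 , -0.3525,  0.0945]), array([ 0.4975, -0.3803,  0.0945])]
pl side [array([ 0.4987, -0.3811,  0.0945]), array([ 0.5107, -0.3531,  0.0945])]
knob [ 0.4421 -0.3519  0.079 ] [ 0.443  -0.3513  0.079 ] (array([ 0.4422, -0.3518,  0.0783]), np.float64(0.000749777435094708))
bore [0.4635 0.2032 0.051 ] [0.4653 0.2033 0.051 ] (array([0.4637, 0.2041, 0.0489]), np.float64(0.0005385389172740196))
fix top [array([0.6116, 0.2284, 0.055 ]), array([0.5999, 0.1392, 0.055 ]), array([0.4115, 0.1635, 0.055 ]), array([0.4217, 0.2519, 0.055 ])]
fix side [array([0.4135, 0.1667, 0.055 ]), array([0.4266, 0.255 , 0.055 ]), array([0.6142, 0.2262, 0.055 ]), array([0.6032, 0.1397, 0.055 ])]
```

```bash
cat >> h.py <<'E'
def delta(cur_p,cur_th,p,th):
    c,s=np.cos(np.radians(cur_th)),np.sin(np.radians(cur_th))
    A=np.array([[c,s,0],[s,-c,0],[0,0,-1]])
    return (-(th-cur_th), np.round(A@(np.array(p)-np.array(cur_p)),4))
def th(rv):
    x=R.from_rotvec(rv).apply([1,0,0]); return np.degrees(np.arctan2(x[1],x[0]))
E
python3 - <<'E'
from h import *
from station import ctrl
o=ctrl.get_obs();print(th(o["tool_rot"]))
for p in [(.504,-.366,.22),(.504,-.366,.14)]: print(delta(o["tool_pos"],th(o["tool_rot"]),p,-112.7))
E
```

```text
-75.63083155510495
(np.float64(37.069168444895055), array([-0.1448, -0.3973,  0.0102]))
(np.float64(37.069168444895055), array([-0.1448, -0.3973,  0.0902]))
```

jog_arm(
  deltas=[
    [[0,0,7],[-0.012,-0.035,0.01],0.085],
    [[0,0,14],[-0.024,-0.07,0.01],0.085],
    [[0,0,21],[-0.037,-0.105,0.01],0.085],
    [[0,0,28],[-0.05,-0.14,0.01],0.085],
    [[0,0,35],[-0.062,-0.175,0.01],0.08],
    [[0,0,37.1],[-0.075,-0.21,0.01],0.075],
    [[0,0,37.1],[-0.087,-0.245,0.01],0.07],
    [[0,0,37.1],[-0.1,-0.28,0.01],0.07],
    [[0,0,37.1],[-0.113,-0.315,0.02],0.07],
    [[0,0,37.1],[-0.127,-0.35,0.05],0.07],
    [[0,0,37.1],[-0.14,-0.385,0.075],0.07],
    [[0,0,37.1],[-0.1448,-0.3973,0.09],0.07],
  ],
)

```text
t: 1.1
tool_pos: [0.5058, -0.3639, 0.1395]
tool_rot: [-1.742, 2.613, 0.002]
contact_force: [0.5, -0.2, 0.1]
opening: 0.0702
```

jog_arm(
  deltas=[
    [[0,0,0],[0,0,0],0.07],
    [[0,0,0],[0,0,0],0.07],
  ],
)

```text
t: 1.27
tool_pos: [0.5035, -0.3648, 0.1388]
tool_rot: [1.742, -2.612, -0.007]
contact_force: [-0.3, -0.3, 0.5]
opening: 0.0703
```

Run:
```python
from h import *
from station import ctrl,get_image
o=ctrl.get_obs();print(o["t"],o["tool_pos"],th(o["tool_rot"]),o["opening"],o["q"])
s=get_image("side");t=get_image("top")
a=cv2.resize(s[150:250,140:240],None,fx=6,fy=6,interpolation=2)
b=cv2.resize(t[140:240,390:490],None,fx=6,fy=6,interpolation=2)
cv2.imwrite("pics/s1.png",a[:,:,::-1]);cv2.imwrite("pics/t1.png",b[:,:,::-1])
```

```text
1.2667 [ 0.50353475 -0.36482476  0.13882596] -112.60131184499349 0.07025436075540754 [-7.46431008e-01  1.20277858e-01  1.69942569e+00 -4.14275498e-04
  1.32659076e+00  1.21893091e+00]
```

View pics/s1.png

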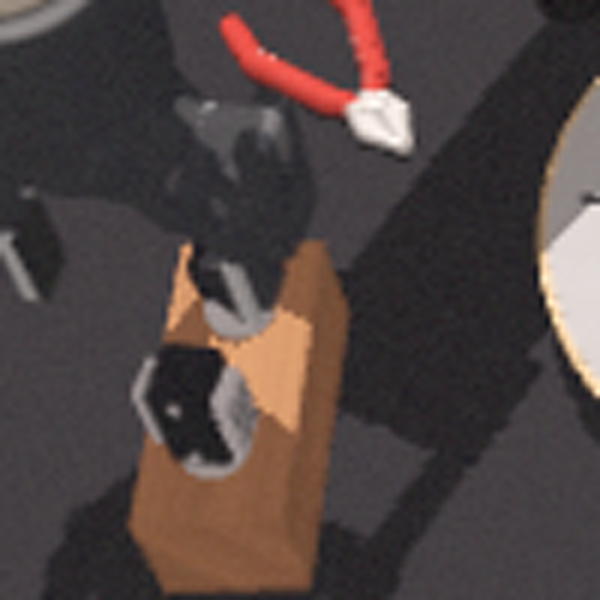

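View pics/t1.png

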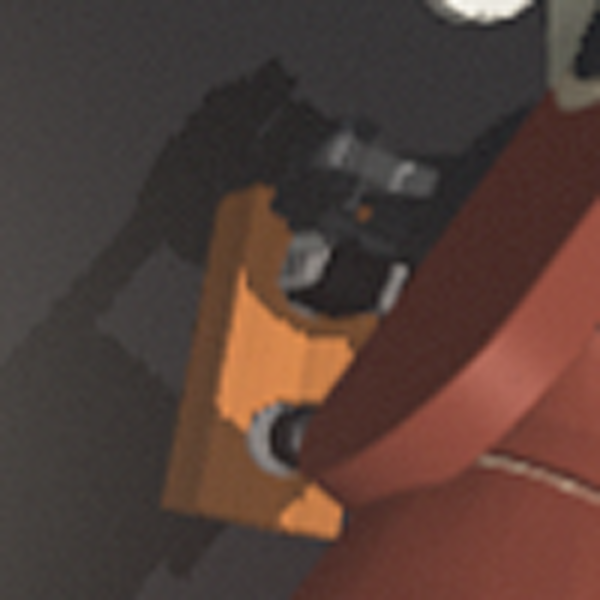

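jog_arm(
  deltas=[
    [[0,0,0],[0,0,0.02],0.06],
    [[0,0,0],[0,0,0.04],0.06],
    [[0,0,0],[0,0,0.055],0.06],
    [[0,0,0],[0,0,0.07],0.06],
    [[0,0,0],[0,0,0.078],0.06],
    [[0,0,0],[0,0,0.079],0.06],
    [[0,0,0],[0,0,0.079],0.06],
  ],
)

```text
t: 1.95
tool_pos: [0.5038, -0.3675, 0.0632]
tool_rot: [-1.738, 2.617, -0.002]
contact_force: [-0.2, 0.2, 0.5]
opening: 0.0598
```

Run:
```python
from h import *
from station import ctrl,get_image
o=ctrl.get_obs();print(o["t"],o["tool_pos"],th(o["tool_rot"]),o["contact_force"])
s=get_image("side")
a=cv2.resize(s[150:250,140:240],None,fx=6,fy=6,interpolation=2)
cv2.imwrite("pics/s2.png",a[:,:,::-1])
```

```text
1.95 [ 0.5038266  -0.36753093  0.06316961] -112.79913776199524 [-0.15771492  0.20989618  0.45855363]
```

View pics/s2.png

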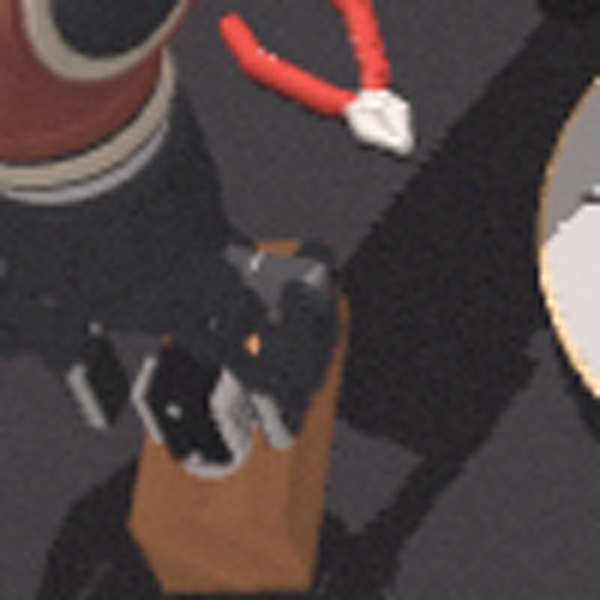

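jog_arm(
  deltas=[
    [[0,0,0],[0,0,0.001],0.04],
    [[0,0,0],[0,0,0.001],0.03],
    [[0,0,0],[0,0,0.001],0.02],
    [[0,0,0],[0,0,0.001],0.02],
    [[0,0,0],[0,0,0.001],0.02],
    [[0,0,0],[0,0,0.001],0.02],
    [[0,0,0],[0,0,0.001],0.02],
  ],
  squeeze=45,
)

```text
t: 2.58
tool_pos: [0.5051, -0.3674, 0.0637]
tool_rot: [-1.74, 2.615, -0.005]
contact_force: [-1.3, 1.0, 7.0]
opening: 0.0253
```

jog_arm(
  deltas=[
    [[0,0,0],[0,0,-0.01],0.02],
    [[0,0,0],[0,0,-0.025],0.02],
    [[0,0,0],[0,0,-0.045],0.02],
    [[0,0,0],[0,0,-0.065],0.02],
    [[0,0,0],[0,0,-0.085],0.02],
    [[0,0,0],[0,0,-0.1],0.02],
    [[0,0,0],[0,0,-0.1],0.02],
    [[0,0,0],[0,0,-0.1],0.02],
  ],
)

```text
t: 3.25
tool_pos: [0.5044, -0.3668, 0.1623]
tool_rot: [-1.74, 2.615, -0.003]
contact_force: [-0.2, 1.0, -3.0]
opening: 0.026
```

Run:
```python
from h import *
from station import ctrl,get_image
o=ctrl.get_obs();print(o["t"],o["tool_pos"],th(o["tool_rot"]),o["contact_force"])
s=get_image("side")
a=cv2.resize(s[100:250,100:250],None,fx=4,fy=4,interpolation=2)
cv2.imwrite("pics/s3.png",a[:,:,::-1])
```

```text
3.25 [ 0.50439062 -0.36683836  0.16230211] -112.72486825202321 [-0.15885839  1.01621974 -2.97210332]
```

View pics/s3.png

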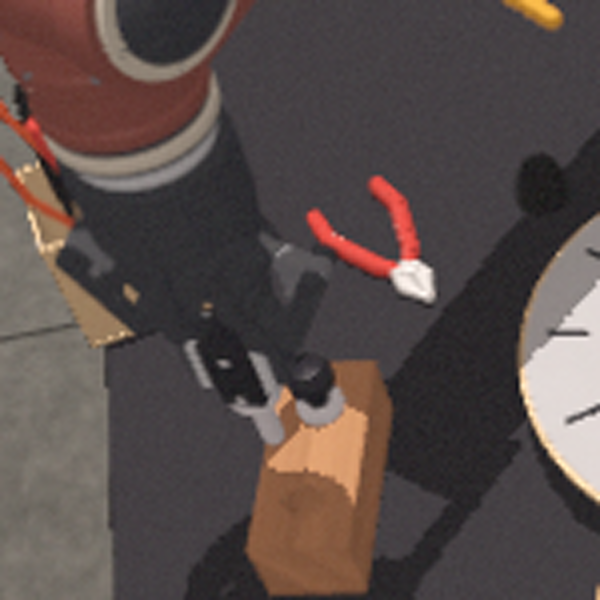

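Run:
```python
from h import *
print(delta((.504,-.366,.160),-112.7,(.464,.2032,.155),-97.6))
```

```text
(-15.100000000000009, array([-0.5097,  0.2566,  0.005 ]))
```

jog_arm(
  deltas=[
    [[0,0,-1],[-0.015,0.008,0],0.02],
    [[0,0,-2],[-0.04,0.02,0],0.02],
    [[0,0,-3],[-0.07,0.035,0],0.02],
    [[0,0,-4],[-0.103,0.052,0],0.02],
    [[0,0,-5],[-0.136,0.0685,0],0.02],
    [[0,0,-7],[-0.17,0.0856,0],0.02],
    [[0,0,-8],[-0.204,0.1027,0],0.02],
    [[0,0,-10],[-0.238,0.12,0],0.02],
    [[0,0,-12],[-0.272,0.137,0],0.02],
    [[0,0,-13],[-0.306,0.154,0],0.02],
    [[0,0,-14],[-0.335,0.1687,0],0.02],
    [[0,0,-15.1],[-0.36,0.1812,0],0.02],
  ],
)

```text
t: 4.3
tool_pos: [0.4741, 0.0378, 0.1591]
tool_rot: [2.07, -2.361, -0.004]
contact_force: [-0.3, -0.6, -1.6]
opening: 0.0257
```

Run:
```python
from h import *
c=np.array((.464,.2032))
T=-112.7;co,s=np.cos(np.radians(T)),np.sin(np.radians(T))
A=np.array([[co,s],[s,-co]])
cur=np.array([.504,-.366])+A.T@np.array([-.36,.1812]);print(cur)
print(delta((*cur,.160),-97.6,(*c,.155),-97.6))
```

```text
[0.47576227 0.03603989]
(-0.0, array([-0.1641,  0.0338,  0.005 ]))
```

jog_arm(
  deltas=[
    [[0,0,0],[-0.03,0.0062,0],0.02],
    [[0,0,0],[-0.06,0.0124,0],0.02],
    [[0,0,0],[-0.09,0.0185,0],0.02],
    [[0,0,0],[-0.115,0.0237,0],0.02],
    [[0,0,0],[-0.14,0.0288,0],0.02],
    [[0,0,0],[-0.155,0.032,0.002],0.02],
    [[0,0,0],[-0.1641,0.0338,0.005],0.02],
    [[0,0,0],[-0.1641,0.0338,0.01],0.02],
    [[0,0,0],[-0.1641,0.0338,0.015],0.02],
    [[0,0,0],[-0.1641,0.0338,0.015],0.02],
    [[0,0,0],[-0.1641,0.0338,0.015],0.02],
  ],
)

```text
t: 5.22
tool_pos: [0.4639, 0.2015, 0.1452]
tool_rot: [2.066, -2.364, -0.001]
contact_force: [-0.1, -0.3, -2.5]
opening: 0.0255
```

Run:
```python
from h import *
from station import ctrl,get_image
o=ctrl.get_obs();print(o["t"],o["tool_pos"],th(o["tool_rot"]),o["tool_rot"],o["contact_force"],o["wrist_torque"])
s=get_image("side");t=get_image("top")
a=cv2.resize(s[110:230,350:470],None,fx=5,fy=5,interpolation=2)
b=cv2.resize(t[140:240,160:260],None,fx=6,fy=6,interpolation=2)
cv2.imwrite("pics/s4.png",a[:,:,::-1]);cv2.imwrite("pics/t4.png",b[:,:,::-1])
```

```text
5.2167 [0.4638619  0.2015043  0.14517831] -97.7085029603198 [ 2.06578440e+00 -2.36424199e+00 -9.95464080e-04] [-0.06156117 -0.3301914  -2.51851213] [ 0.0264397  -0.01654483  0.02701262]
```

View pics/s4.png

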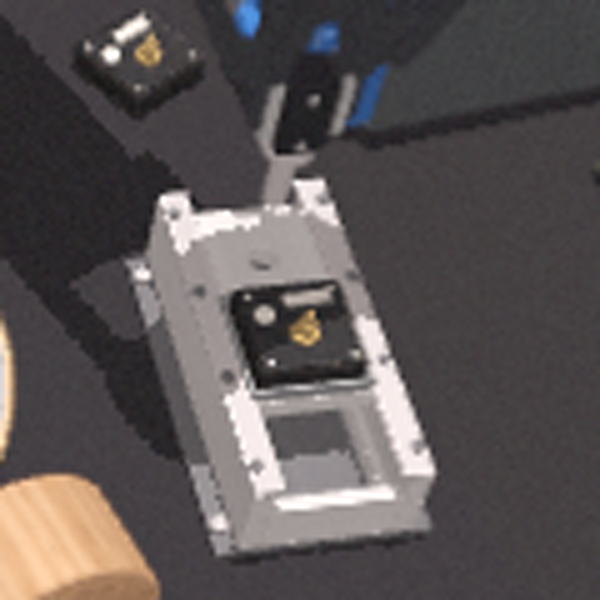

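View pics/t4.png

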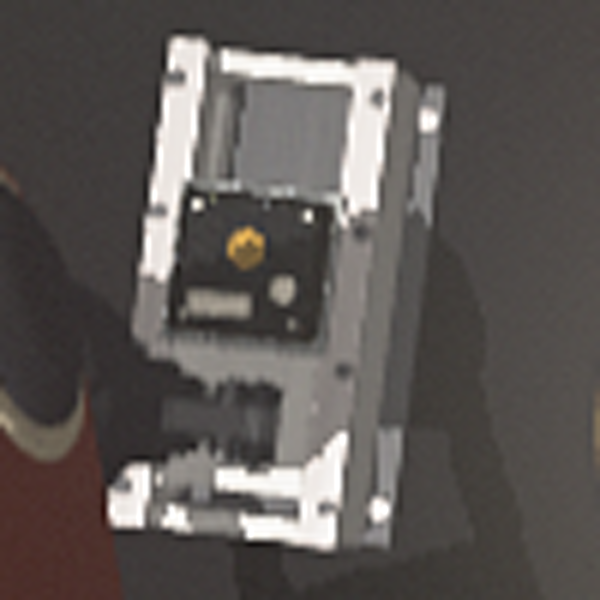

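Run:
```python
from h import *
x,y=.4639,.2015
for z in(.1825,.160,.1315,.0895,.051):
    u,v=proj("side",(x,y,z));print(z,[(u+.5-350)*5-.5,(v+.5-110)*5-.5])
u,v=proj("side",(.464,.2032,.051));print([(u+.5-350)*5-.5,(v+.5-110)*5-.5])
```

```text
0.1825 [np.float64(309.63214295479827), np.float64(68.92762344441135)]
0.16 [np.float64(300.28569526864953), np.float64(103.87191041992264)]
0.1315 [np.float64(288.89086059359596), np.float64(146.41222740681752)]
0.0895 [np.float64(272.94612025168146), np.float64(205.82472754329314)]
0.051 [np.float64(259.153221990973), np.float64(257.11304987025187)]
[np.float64(262.30765500300646), np.float64(256.60279234860184)]
```

Run:
```python
import cv2
a=cv2.imread("pics/s4.png")[60:300,180:400]
cv2.imwrite("pics/s4c.png",cv2.resize(a,None,fx=2.4,fy=2.4,interpolation=2))
```

```text
(no output)
```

View pics/s4c.png

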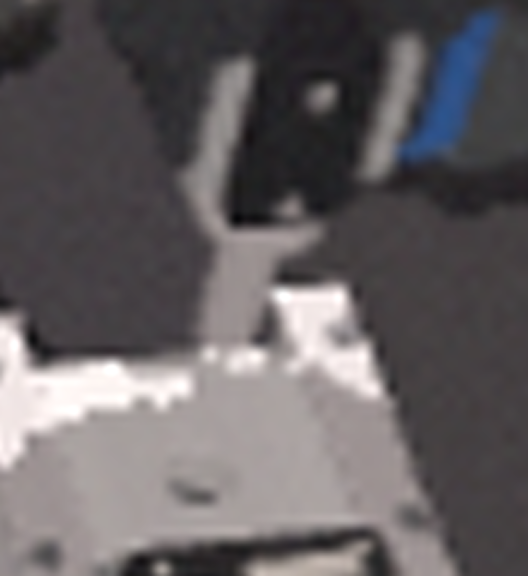

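jog_arm(
  deltas=[
    [[0,0,0],[-0.0011,-0.0005,0.01],0.02],
    [[0,0,0],[-0.0011,-0.0005,0.022],0.02],
    [[0,0,0],[-0.0011,-0.0005,0.03],0.02],
    [[0,0,0],[-0.0011,-0.0005,0.033],0.02],
    [[0,0,0],[-0.0011,-0.0005,0.034],0.02],
    [[0,0,0],[-0.0011,-0.0005,0.034],0.02],
  ],
)

```text
t: 5.82
tool_pos: [0.4646, 0.2035, 0.1116]
tool_rot: [2.068, -2.363, -0.001]
contact_force: [0.2, 0.6, -2.1]
opening: 0.0254
```

Run:
```python
from h import *
from station import ctrl,get_image
o=ctrl.get_obs();print(o["t"],o["tool_pos"],th(o["tool_rot"]),o["tool_rot"],o["contact_force"],o["wrist_torque"])
s=get_image("side");t=get_image("top")
a=cv2.resize(s[130:190,370:430],None,fx=9,fy=9,interpolation=2)
b=cv2.resize(t[180:230,180:230],None,fx=8,fy=8,interpolation=2)
cv2.imwrite("pics/s5.png",a[:,:,::-1]);cv2.imwrite("pics/t5.png",b[:,:,::-1])
```

```text
5.8167 [0.46456687 0.20354299 0.11157672] -97.63125926874784 [ 2.06794225e+00 -2.36349268e+00 -8.38868672e-04] [ 0.23324294  0.626472   -2.12287049] [-0.02779395 -0.03152562 -0.0023385 ]
```

View pics/s5.png

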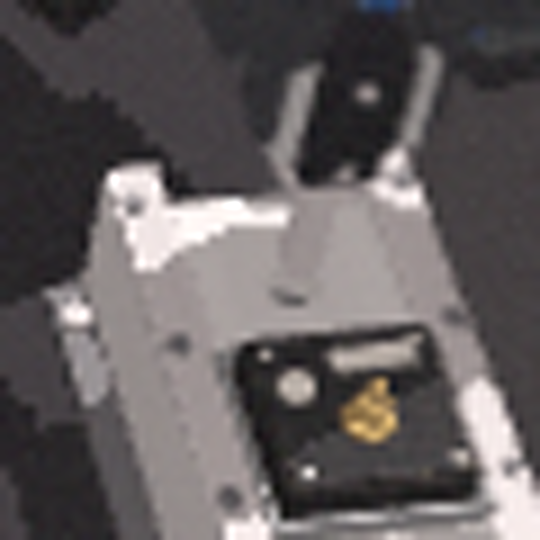

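View pics/t5.png

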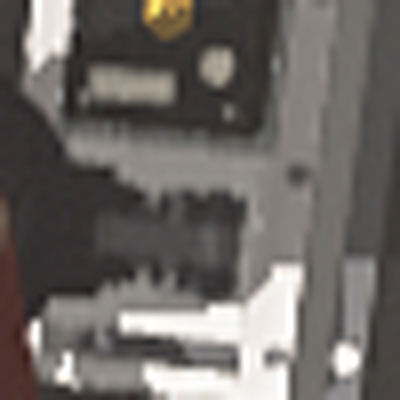

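Run:
```python
import cv2,numpy as np
from h import *
a=cv2.imread("pics/s5.png")[150:340,220:400].astype(float)
a=np.clip((a-70)*2.2,0,255).astype(np.uint8)
cv2.imwrite("pics/s5c.png",cv2.resize(a,None,fx=3,fy=3,interpolation=2))
for P in[(.4646,.2035,.0979),(.4646,.2035,.075),(.4646,.2035,.062),(.4646,.2035,.056),(.4646,.2035,.051),(.4653,.2033,.051)]:
    u,v=proj("side",P);print(P,[((u+.5-370)*9-.5-220)*3,((v+.5-130)*9-.5-150)*3])
```

```text
(0.4646, 0.2035, 0.0979) [np.float64(315.158645201745), np.float64(61.4180862949832)]
(0.4646, 0.2035, 0.075) [np.float64(269.4321079251041), np.float64(230.10321709247748)]
(0.4646, 0.2035, 0.062) [np.float64(244.13162756604567), np.float64(323.35217077924506)]
(0.4646, 0.2035, 0.056) [np.float64(232.6106592995227), np.float64(365.7946653790185)]
(0.4646, 0.2035, 0.051) [np.float64(223.08399174643517), np.float64(400.8809130562394)]
(0.4653, 0.2033, 0.051) [np.float64(224.03632797189465), np.float64(406.72378421319553)]
```

View pics/s5c.png

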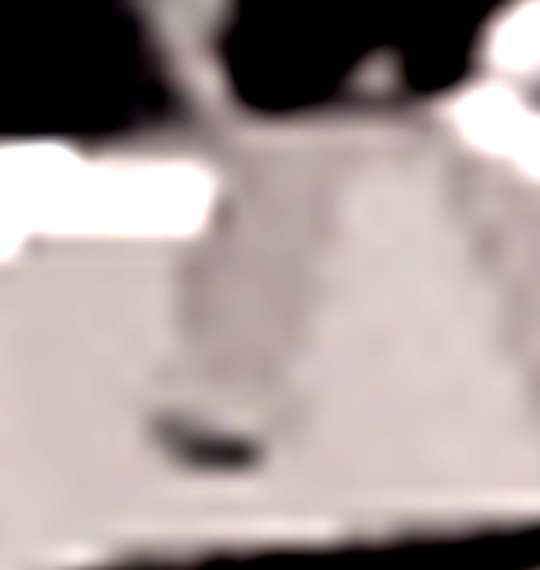

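jog_arm(
  deltas=[
    [[0,0,0],[0.0005,-0.001,0.003],0.02],
    [[0,0,0],[0.0005,-0.001,0.005],0.02],
    [[0,0,0],[0.0005,-0.001,0.007],0.02],
    [[0,0,0],[0.0005,-0.001,0.009],0.02],
    [[0,0,0],[0.0005,-0.001,0.009],0.02],
  ],
)

```text
t: 6.33
tool_pos: [0.4655, 0.2029, 0.1027]
tool_rot: [2.068, -2.364, -0.001]
contact_force: [0.3, -0.1, -1.9]
opening: 0.0254
```

jog_arm(
  deltas=[
    [[0,0,0],[0,0,0.002],0.02],
    [[0,0,0],[0,0,0.004],0.02],
    [[0,0,0],[0,0,0.006],0.02],
    [[0,0,0],[0,0,0.007],0.02],
    [[0,0,0],[0,0,0.007],0.02],
  ],
)

```text
t: 6.75
tool_pos: [0.4656, 0.203, 0.0959]
tool_rot: [2.068, -2.364, -0.001]
contact_force: [-0.5, -0.1, -1.3]
opening: 0.0258
```

jog_arm(
  deltas=[
    [[0,0,0],[0,0,0.001],0.02],
    [[0,0,0],[0,0,0.002],0.02],
    [[0,0,0],[0,0,0.003],0.02],
    [[0,0,0],[0,0,0.003],0.02],
  ],
)

```text
t: 7.08
tool_pos: [0.466, 0.2031, 0.0935]
tool_rot: [-2.068, 2.364, -0.0]
contact_force: [-0.5, 0.4, -0.9]
opening: 0.0258
```

jog_arm(
  deltas=[
    [[0,0,0],[0,0,0.0005],0.02],
    [[0,0,0],[0,0,0.001],0.02],
    [[0,0,0],[0,0,0.001],0.02],
  ],
)

```text
t: 7.33
tool_pos: [0.4663, 0.2031, 0.0932]
tool_rot: [-2.068, 2.364, -0.001]
contact_force: [-2.4, -1.1, 5.5]
opening: 0.0258
```

jog_arm(
  deltas=[
    [[0,0,0],[0,-0.001,0.0003],0.02],
    [[0,0,0],[0,-0.002,0.0005],0.02],
    [[0,0,0],[0,-0.003,0.0005],0.02],
    [[0,0,0],[0,-0.004,0.0005],0.02],
    [[0,0,0],[0,-0.005,0.0005],0.02],
    [[0,0,0],[0,-0.006,0.0005],0.02],
    [[0,0,0],[0,-0.007,0.0005],0.02],
    [[0,0,0],[0,-0.007,0.0005],0.02],
  ],
)

```text
t: 8.0
tool_pos: [0.4718, 0.2025, 0.0927]
tool_rot: [2.067, -2.363, -0.005]
contact_force: [-6.5, 0.1, 9.6]
opening: 0.0255
```

Run:
```python
from h import *
from station import ctrl,get_image
o=ctrl.get_obs();print(o["t"],o["tool_pos"],th(o["tool_rot"]),o["tool_rot"],o["contact_force"],o["wrist_torque"])
s=get_image("side");t=get_image("top")
a=cv2.resize(s[130:215,365:450],None,fx=6.5,fy=6.5,interpolation=2)
cv2.imwrite("pics/s6.png",a[:,:,::-1])
```

```text
8.0 [0.47176113 0.20247355 0.09270922] -97.63430681050204 [ 2.06698606 -2.36252567 -0.00459126] [-6.52272435  0.14548065  9.5618941 ] [-0.00246102  1.61892675  0.03259941]
```

View pics/s6.png

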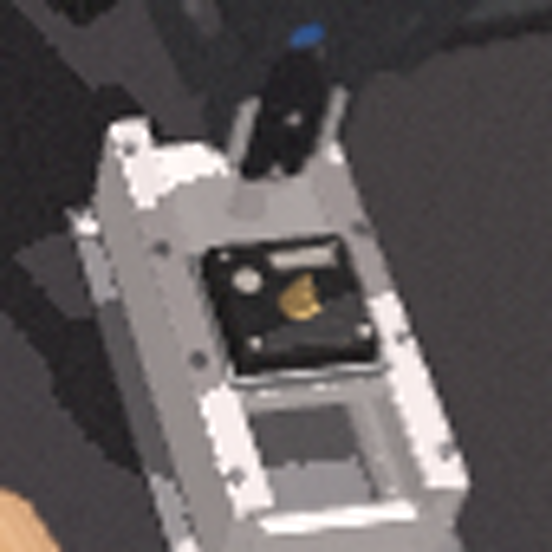

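jog_arm(
  deltas=[
    [[0,0,0],[0,-0.001,0],0.02],
    [[0,0,0],[0,-0.002,0],0.02],
    [[0,0,0],[0,-0.003,0],0.02],
    [[0,0,0],[0,-0.003,0],0.02],
  ],
)

```text
t: 8.43
tool_pos: [0.4747, 0.2021, 0.0924]
tool_rot: [2.067, -2.363, -0.005]
contact_force: [-6.8, -0.0, 7.7]
opening: 0.0258
```

jog_arm(
  deltas=[
    [[0,0,0],[0,-0.001,0],0.02],
    [[0,0,0],[0,-0.002,0],0.02],
    [[0,0,0],[0,-0.003,0],0.02],
    [[0,0,0],[0,-0.003,0],0.02],
  ],
)

```text
t: 8.77
tool_pos: [0.4774, 0.2018, 0.0923]
tool_rot: [2.067, -2.362, -0.005]
contact_force: [-6.5, -0.1, 7.0]
opening: 0.026
```

jog_arm(
  deltas=[
    [[0,0,0],[0,-0.001,0.0003],0.02],
    [[0,0,0],[0,-0.002,0.0003],0.02],
    [[0,0,0],[0,-0.002,0.0003],0.02],
  ],
)

```text
t: 9.02
tool_pos: [0.4795, 0.2015, 0.092]
tool_rot: [2.067, -2.362, -0.005]
contact_force: [-5.9, 0.1, 6.8]
opening: 0.0256
```

jog_arm(
  deltas=[
    [[0,0,0],[0,-0.001,0],0.02],
    [[0,0,0],[0,-0.002,0],0.02],
    [[0,0,0],[0,-0.002,0],0.02],
  ],
)

```text
t: 9.27
tool_pos: [0.4814, 0.2013, 0.092]
tool_rot: [2.067, -2.362, -0.005]
contact_force: [-5.7, 0.1, 7.2]
opening: 0.0257
```

jog_arm(
  deltas=[
    [[0,0,0],[0,-0.001,0],0.02],
    [[0,0,0],[0,-0.002,0],0.02],
    [[0,0,0],[0,-0.002,0],0.02],
  ],
)

```text
t: 9.52
tool_pos: [0.4834, 0.201, 0.092]
tool_rot: [2.067, -2.362, -0.005]
contact_force: [-5.6, 0.0, 7.2]
opening: 0.0254
```

jog_arm(
  deltas=[
    [[0,0,0],[0,-0.001,0],0.02],
    [[0,0,0],[0,-0.002,0],0.02],
    [[0,0,0],[0,-0.002,0],0.02],
  ],
)

```text
t: 9.77
tool_pos: [0.4854, 0.2008, 0.092]
tool_rot: [2.067, -2.362, -0.005]
contact_force: [-5.5, 0.8, 7.9]
opening: 0.0254
```

jog_arm(
  deltas=[
    [[0,0,0],[0,-0.001,0],0.02],
    [[0,0,0],[0,-0.002,0],0.02],
    [[0,0,0],[0,-0.002,0],0.02],
  ],
)

```text
t: 10.02
tool_pos: [0.4873, 0.2005, 0.092]
tool_rot: [2.067, -2.362, -0.005]
contact_force: [-6.5, 1.6, 7.1]
opening: 0.0257
```

Run:
```python
from h import *
from station import ctrl,get_image
o=ctrl.get_obs();print(o["t"],o["tool_pos"],o["contact_force"],o["wrist_torque"])
s=get_image("side");t=get_image("top")
a=cv2.resize(s[130:215,365:450],None,fx=6.5,fy=6.5,interpolation=2)
cv2.imwrite("pics/s7.png",a[:,:,::-1])
b=cv2.resize(t[140:240,170:240],None,fx=5.6,fy=5.6,interpolation=2)
cv2.imwrite("pics/t7.png",b[:,:,::-1])
```

```text
10.0167 [0.48732936 0.2004841  0.09197681] [-6.49941132  1.62744443  7.0966564 ] [ 0.14970849  1.47337661 -0.02135199]
```

View pics/s7.png

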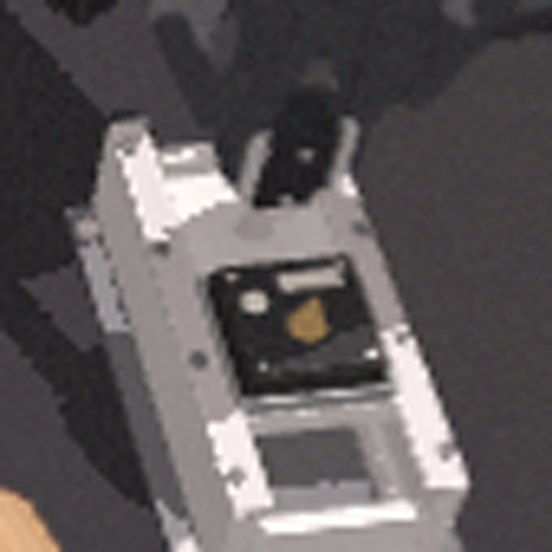

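View pics/t7.png

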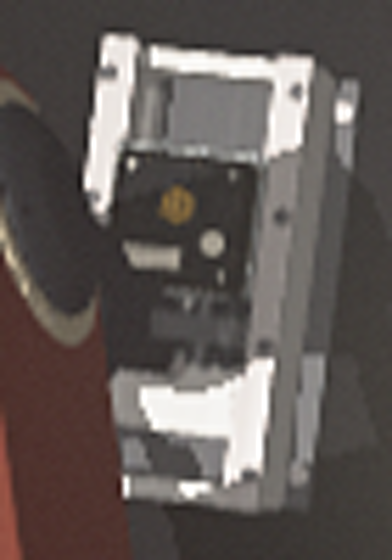

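Run:
```python
from h import *
np.set_printoptions(precision=4,suppress=True)
tB=lambda x,y:px(x,y,5.6,170,140)
for p in[(173,231),(177,205),(128,189),(132,163),(208,270),(212,243)]: print(p,onz("top",*tB(*p),.07))
```

```text
(173, 231) [0.527  0.1947 0.07  ]
(177, 205) [0.5376 0.193  0.07  ]
(128, 189) [0.5446 0.213  0.07  ]
(132, 163) [0.5553 0.2114 0.07  ]
(208, 270) [0.5107 0.1805 0.07  ]
(212, 243) [0.5217 0.1788 0.07  ]
```

Run:
```python
import cv2,numpy as np
from h import *
a=cv2.imread("pics/s7.png")[60:280,180:400]
a=np.clip(a.astype(float)*1.6,0,255).astype(np.uint8)
cv2.imwrite("pics/s7c.png",cv2.resize(a,None,fx=2.7,fy=2.7,interpolation=2))
def pr(P):
    u,v=proj("side",P);return [round((((u+.5-365)*6.5-.5)-180)*2.7),round((((v+.5-130)*6.5-.5)-60)*2.7)]
for z in(.1307,.108,.0793,.051): print(z,pr((.4873,.2005,z)))
print("bore",pr((.4752,.2017,.051)))
for z in (.1307,.108,.0793,.051): print(z,pr((.4752+.012*(z-.045)/.065,.2017,z)))
```

```text
0.1307 [326, 128]
0.108 [294, 242]
0.0793 [255, 380]
0.051 [218, 511]
bore [193, 447]
0.1307 [346, 146]
0.108 [301, 238]
0.0793 [247, 349]
0.051 [196, 453]
```

View pics/s7c.png

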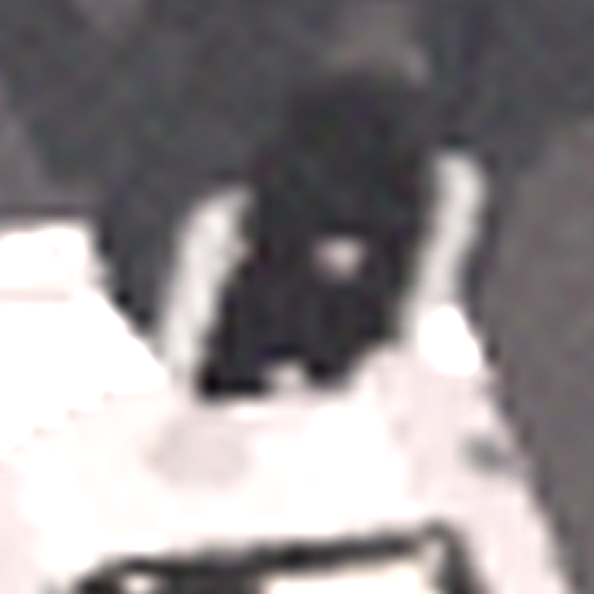

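jog_arm(
  deltas=[
    [[0,0,0],[0,0,0],0.02],
    [[0,0,0],[0,0.001,0],0.02],
    [[0,0,0],[0,0.002,0],0.02],
    [[0,0,0],[0,0.003,-0.0002],0.02],
    [[0,0,0],[0,0.004,-0.0003],0.02],
    [[0,0,0],[0,0.005,-0.0005],0.02],
    [[0,0,0],[0,0.006,-0.0006],0.02],
    [[0,0,0],[0,0.007,-0.0008],0.02],
    [[0,0,0],[0,0.008,-0.001],0.02],
    [[0,0,0],[0,0.008,-0.001],0.02],
  ],
  squeeze=20,
)

```text
t: 10.95
tool_pos: [0.4808, 0.2011, 0.0924]
tool_rot: [-2.068, 2.364, -0.0]
contact_force: [3.8, -0.4, 0.4]
opening: 0.0256
```

```bash
cat > look.py <<'E'
import sys
from h import *
from station import ctrl,get_image
o=ctrl.get_obs();print(o["t"],o["tool_pos"],o["tool_rot"],o["contact_force"],o["wrist_torque"],o["opening"])
n=sys.argv[1]
s=get_image("side");t=get_image("top")
f=np.clip(s[130:200,385:445].astype(float)*1.5,0,255).astype(np.uint8)
a=cv2.resize(f,None,fx=8,fy=8,interpolation=2)
b=cv2.resize(t[140:240,170:240],None,fx=5.6,fy=5.6,interpolation=2)
out=np.zeros((560,480+300,3),np.uint8);out[:,:480]=a;out[:,480:]=b[:,50:350]
cv2.imwrite(f"pics/{n}.png",out[:,:,::-1])
E
python3 look.py l8
```

```text
10.95 [0.48077717 0.20109103 0.09243686] [-2.06830461e+00  2.36405107e+00 -1.72103491e-04] [ 3.78035155 -0.38585569  0.39252397] [ 0.0231154  -0.67472361  0.0374903 ] 0.025572026610276948
```

View pics/l8.png

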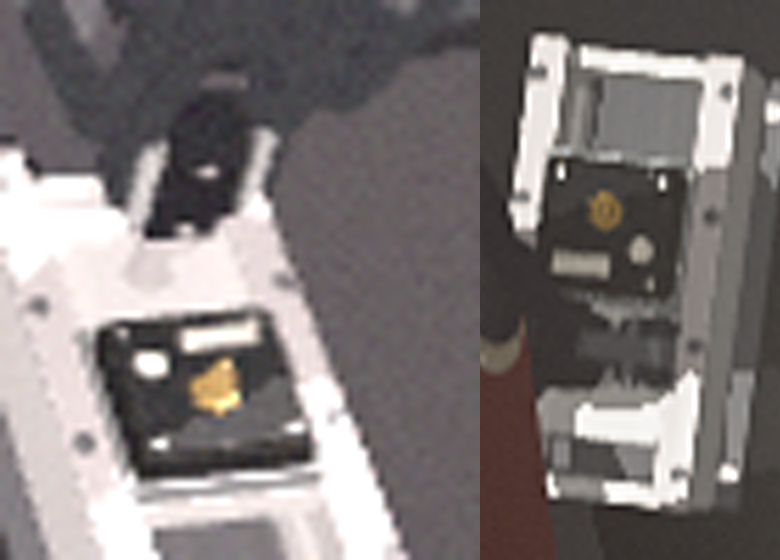

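jog_arm(
  deltas=[
    [[0,0,0],[0,0.001,0.0003],0.02],
    [[0,0,0],[0,0.002,0.0003],0.02],
    [[0,0,0],[0,0.003,0.0003],0.02],
    [[0,0,0],[0,0.004,0.0003],0.02],
    [[0,0,0],[0,0.005,0.0002],0.02],
    [[0,0,0],[0,0.006,0],0.02],
    [[0,0,0],[0,0.007,0],0.02],
    [[0,0,0],[0,0.007,0],0.02],
  ],
  squeeze=20,
)

```text
t: 11.72
tool_pos: [0.4734, 0.202, 0.0924]
tool_rot: [2.069, -2.364, -0.001]
contact_force: [2.7, 0.9, 0.8]
opening: 0.0255
```

```bash
python3 look.py l9
```

```text
11.7167 [0.47340772 0.20204241 0.09240732] [ 2.06852508e+00 -2.36394618e+00 -8.06741566e-04] [2.68074258 0.90322314 0.82777815] [ 0.11658182 -0.58410566 -0.05208207] 0.025531323565292065
```

View pics/l9.png

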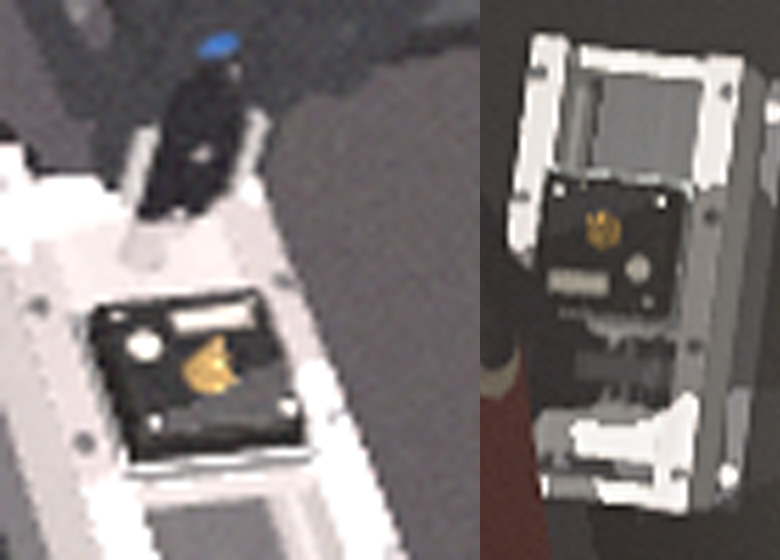

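jog_arm(
  deltas=[
    [[0,0,0],[0,0,0.0004],0.02],
    [[0,0,0],[0,0.001,0.0008],0.02],
    [[0,0,0],[0,0.002,0.0008],0.02],
    [[0,0,0],[0,0.003,0.0008],0.02],
    [[0,0,0],[0,0.004,0.0007],0.02],
    [[0,0,0],[0,0.005,0.0006],0.02],
    [[0,0,0],[0,0.006,0.0005],0.02],
    [[0,0,0],[0,0.007,0.0004],0.02],
    [[0,0,0],[0,0.007,0.0004],0.02],
  ],
  squeeze=20,
)

```text
t: 12.57
tool_pos: [0.4684, 0.2027, 0.0929]
tool_rot: [-2.067, 2.362, -0.005]
contact_force: [7.5, -1.1, 1.4]
opening: 0.0253
```

```bash
python3 look.py l10
```

```text
12.5667 [0.46842306 0.20273247 0.09287399] [-2.06663175  2.36171925 -0.00493409] [ 7.47398132 -1.09355998  1.44504573] [-2.19244423e-01 -1.61862684e+00 -1.21750063e-03] 0.025331986606280707
```

View pics/l10.png

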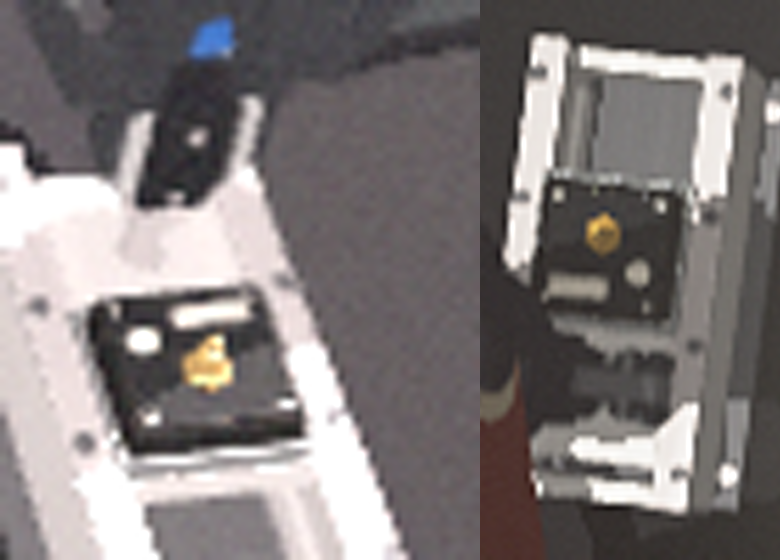

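jog_arm(
  deltas=[
    [[0,0,0],[0,0.001,0],0.02],
    [[0,0,0],[0,0.002,0],0.02],
    [[0,0,0],[0,0.003,0],0.02],
    [[0,0,0],[0,0.004,0],0.02],
    [[0,0,0],[0,0.005,0],0.02],
    [[0,0,0],[0,0.006,0],0.02],
    [[0,0,0],[0,0.006,0],0.02],
  ],
  squeeze=20,
)

```text
t: 13.25
tool_pos: [0.4631, 0.2036, 0.0934]
tool_rot: [-2.066, 2.361, -0.006]
contact_force: [8.3, -1.2, 2.6]
opening: 0.0259
```

```bash
python3 look.py l11
```

```text
13.25 [0.46306406 0.20357065 0.09336675] [-2.06587323  2.36081672 -0.00635298] [ 8.3374399  -1.22808638  2.58881767] [-0.25402301 -1.75571224 -0.01566378] 0.02590862973717506
```

View pics/l11.png

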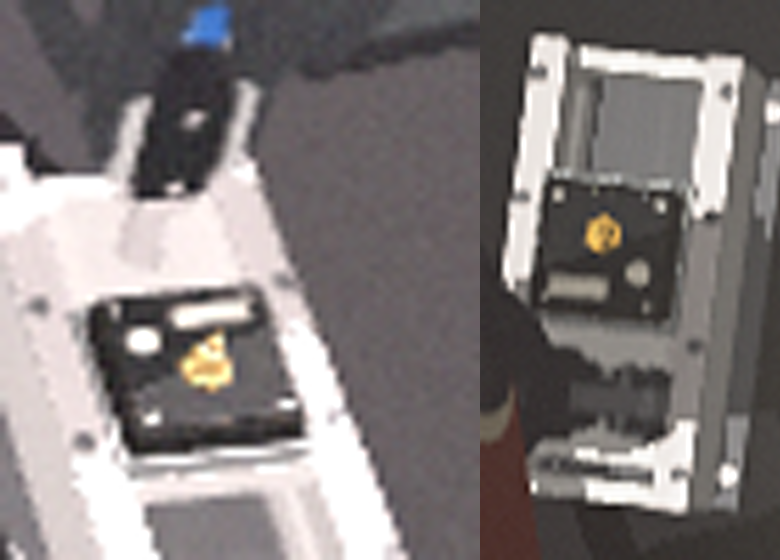

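jog_arm(
  deltas=[
    [[0,0,0],[0,0,0],0.02],
    [[0,0,0],[0,-0.001,0],0.02],
    [[0,0,0],[0,-0.002,0],0.02],
    [[0,0,0],[0,-0.003,0],0.02],
    [[0,0,0],[0,-0.004,0],0.02],
    [[0,0,0],[0,-0.005,0],0.02],
    [[0,0,0],[0,-0.006,0],0.02],
    [[0,0,0],[0,-0.006,0],0.02],
  ],
  squeeze=120,
)

```text
t: 14.02
tool_pos: [0.4648, 0.2034, 0.0931]
tool_rot: [2.066, -2.361, -0.008]
contact_force: [-5.7, 0.6, 13.6]
opening: 0.023
```

jog_arm(
  deltas=[
    [[0,0,0],[0,0,-0.0007],0.02],
    [[0,0,0],[0,-0.001,-0.0009],0.02],
    [[0,0,0],[0,-0.002,-0.0009],0.02],
    [[0,0,0],[0,-0.003,-0.0009],0.02],
    [[0,0,0],[0,-0.004,-0.0009],0.02],
    [[0,0,0],[0,-0.004,-0.0009],0.02],
  ],
)

```text
t: 14.52
tool_pos: [0.4665, 0.2031, 0.093]
tool_rot: [2.063, -2.358, -0.014]
contact_force: [-9.0, 1.0, 14.3]
opening: 0.0225
```

```bash
python3 look.py l12
```

```text
14.5167 [0.46652235 0.20311322 0.09301257] [ 2.06288832 -2.35769619 -0.01393613] [-9.00726825  0.99774597 14.27244017] [0.24442404 2.25959831 0.02155294] 0.022494074223441792
```

View pics/l12.png

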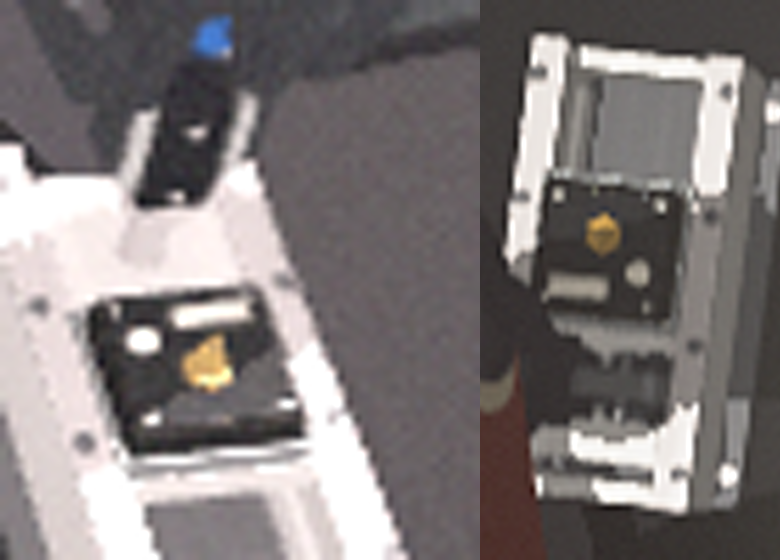

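jog_arm(
  deltas=[
    [[0,0,0],[0,0,-0.0005],0.02],
    [[0,0,0],[0,0,-0.001],0.02],
    [[0,0,0],[0,0,-0.0013],0.02],
    [[0,0,0],[0,0,-0.0013],0.02],
  ],
)

```text
t: 14.95
tool_pos: [0.4673, 0.2029, 0.0933]
tool_rot: [2.064, -2.359, -0.01]
contact_force: [-4.0, 1.3, 7.3]
opening: 0.0232
```

jog_arm(
  deltas=[
    [[0,0,0],[0,0,-0.0005],0.02],
    [[0,0,0],[0,0,-0.001],0.02],
    [[0,0,0],[0,-0.001,-0.001],0.02],
    [[0,0,0],[0,-0.002,-0.001],0.02],
    [[0,0,0],[0,-0.002,-0.001],0.02],
  ],
)

```text
t: 15.37
tool_pos: [0.4718, 0.2019, 0.0939]
tool_rot: [2.067, -2.363, -0.002]
contact_force: [-2.2, 1.8, -2.6]
opening: 0.0228
```

```bash
python3 look.py l13
```

```text
15.3667 [0.47179523 0.20193472 0.09390245] [ 2.06737466e+00 -2.36261167e+00 -2.06276866e-03] [-2.18039918  1.84224141 -2.62902476] [ 0.33384508  0.40232894 -0.03948263] 0.022790083008437562
```

View pics/l13.png

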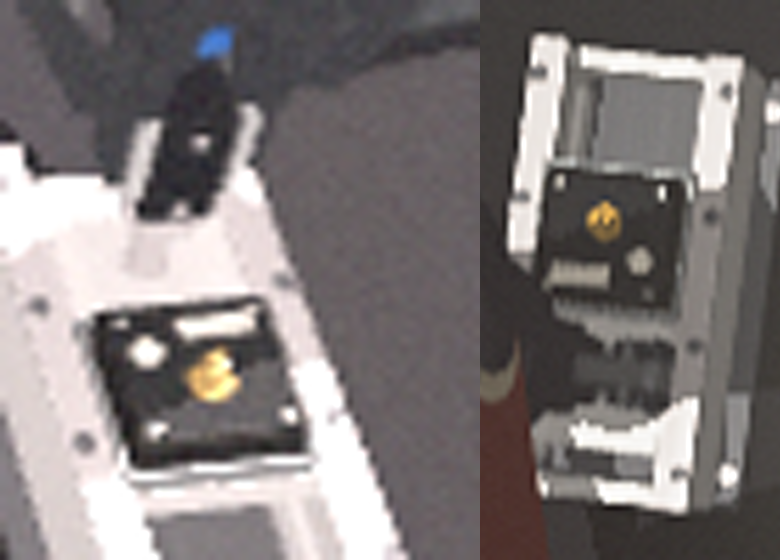

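jog_arm(
  deltas=[
    [[0,0,0],[0,-0.001,0],0.02],
    [[0,0,0],[0,-0.002,0],0.02],
    [[0,0,0],[0,-0.003,0],0.02],
    [[0,0,0],[0,-0.004,0],0.02],
    [[0,0,0],[0,-0.005,0],0.02],
    [[0,0,0],[0,-0.006,0],0.02],
    [[0,0,0],[0,-0.007,0],0.02],
    [[0,0,0],[0,-0.007,0.0003],0.02],
  ],
)

```text
t: 16.13
tool_pos: [0.4802, 0.201, 0.0953]
tool_rot: [-2.068, 2.364, -0.001]
contact_force: [-2.0, -0.9, -1.4]
opening: 0.0228
```

```bash
python3 look.py l14
```

```text
16.1333 [0.48016496 0.20104094 0.09529261] [-2.06848113e+00  2.36413637e+00 -9.62881440e-04] [-2.00755394 -0.86099562 -1.40805924] [0.01588529 0.37450876 0.01113245] 0.022751065626672014
```

View pics/l14.png

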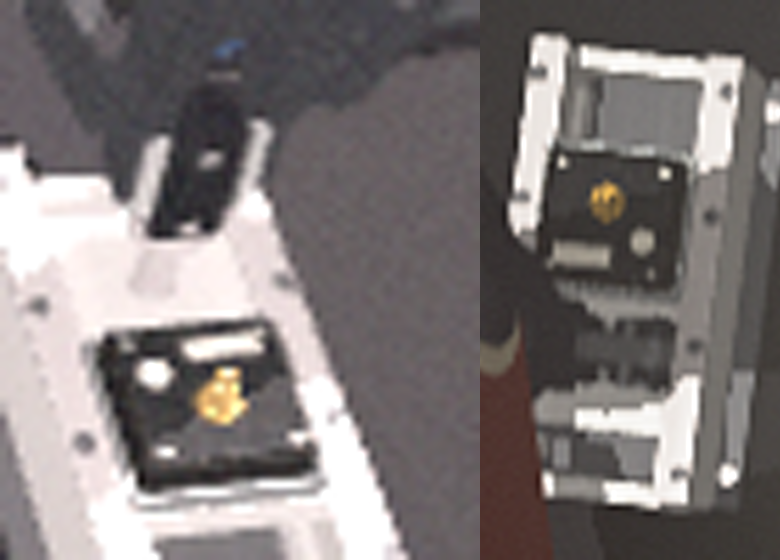

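jog_arm(
  deltas=[
    [[0,0,0],[0,0,0.001],0.02],
    [[0,0,0],[0,0,0.002],0.02],
    [[0,0,0],[0,0,0.002],0.02],
  ],
)

```text
t: 16.48
tool_pos: [0.4803, 0.2013, 0.0936]
tool_rot: [-2.068, 2.364, -0.001]
contact_force: [-1.4, -0.8, 0.3]
opening: 0.0229
```

jog_arm(
  deltas=[
    [[0,0,0],[0,-0.001,0.0001],0.02],
    [[0,0,0],[0,-0.002,0.0001],0.02],
    [[0,0,0],[0,-0.002,0.0001],0.02],
  ],
)

```text
t: 16.73
tool_pos: [0.4824, 0.201, 0.0933]
tool_rot: [-2.068, 2.363, -0.001]
contact_force: [-0.8, -0.4, -0.3]
opening: 0.0227
```

jog_arm(
  deltas=[
    [[0,0,0],[0,-0.001,0],0.02],
    [[0,0,0],[0,-0.002,0],0.02],
    [[0,0,0],[0,-0.002,0],0.02],
  ],
)

```text
t: 16.98
tool_pos: [0.484, 0.2006, 0.0928]
tool_rot: [-2.068, 2.364, -0.0]
contact_force: [-1.0, 1.0, -0.8]
opening: 0.0226
```

jog_arm(
  deltas=[
    [[0,0,0],[0,0,0.0005],0.02],
    [[0,0,0],[0,0,0.001],0.02],
    [[0,0,0],[0,0,0.001],0.02],
  ],
)

```text
t: 17.23
tool_pos: [0.484, 0.2007, 0.0922]
tool_rot: [-2.068, 2.364, -0.001]
contact_force: [-1.2, 0.3, 1.7]
opening: 0.0229
```

jog_arm(
  deltas=[
    [[0,0,0],[0,-0.001,0],0.02],
    [[0,0,0],[0,-0.001,0],0.02],
  ],
)

```text
t: 17.4
tool_pos: [0.4848, 0.2005, 0.0918]
tool_rot: [-2.069, 2.364, -0.0]
contact_force: [0.8, 0.5, 0.0]
opening: 0.0227
```

jog_arm(
  deltas=[
    [[0,0,0],[0,-0.001,0],0.02],
    [[0,0,0],[0,-0.001,0],0.02],
  ],
)

```text
t: 17.57
tool_pos: [0.4856, 0.2004, 0.0916]
tool_rot: [2.068, -2.364, -0.001]
contact_force: [-0.8, 1.2, -0.6]
opening: 0.0227
```

jog_arm(
  deltas=[
    [[0,0,0],[0,0,0.0007],0.02],
    [[0,0,0],[0,0,0.0014],0.02],
    [[0,0,0],[0,0,0.0014],0.02],
  ],
)

```text
t: 17.82
tool_pos: [0.4859, 0.2003, 0.0905]
tool_rot: [-2.068, 2.364, -0.001]
contact_force: [-0.4, 1.1, -0.2]
opening: 0.0225
```

jog_arm(
  deltas=[
    [[0,0,0],[0,-0.0007,0.0005],0.02],
    [[0,0,0],[0,-0.0014,0.001],0.02],
    [[0,0,0],[0,-0.0014,0.001],0.02],
  ],
)

```text
t: 18.07
tool_pos: [0.4869, 0.2001, 0.0891]
tool_rot: [2.068, -2.364, -0.001]
contact_force: [-1.2, 0.7, -0.5]
opening: 0.0228
```

jog_arm(
  deltas=[
    [[0,0,0],[0,-0.0007,0.0005],0.02],
    [[0,0,0],[0,-0.001,0.0015],0.02],
    [[0,0,0],[0,-0.001,0.0015],0.02],
  ],
)

```text
t: 18.32
tool_pos: [0.4879, 0.2, 0.0875]
tool_rot: [2.068, -2.364, -0.0]
contact_force: [-0.7, 1.1, -1.3]
opening: 0.0229
```

jog_arm(
  deltas=[
    [[0,0,0],[0,0,0.001],0.02],
    [[0,0,0],[0,0,0.002],0.02],
    [[0,0,0],[0,0,0.003],0.02],
    [[0,0,0],[0,0,0.003],0.02],
  ],
)

```text
t: 18.65
tool_pos: [0.4879, 0.2, 0.0847]
tool_rot: [2.069, -2.364, -0.0]
contact_force: [-1.8, 0.4, -1.9]
opening: 0.0227
```

```bash
python3 look.py l15
```

```text
18.65 [0.48792299 0.20002693 0.08465725] [ 2.06861522e+00 -2.36409856e+00 -1.53456768e-04] [-1.84970126  0.38260613 -1.85828247] [0.13644076 0.27536128 0.01407638] 0.022652587904109844
```

View pics/l15.png

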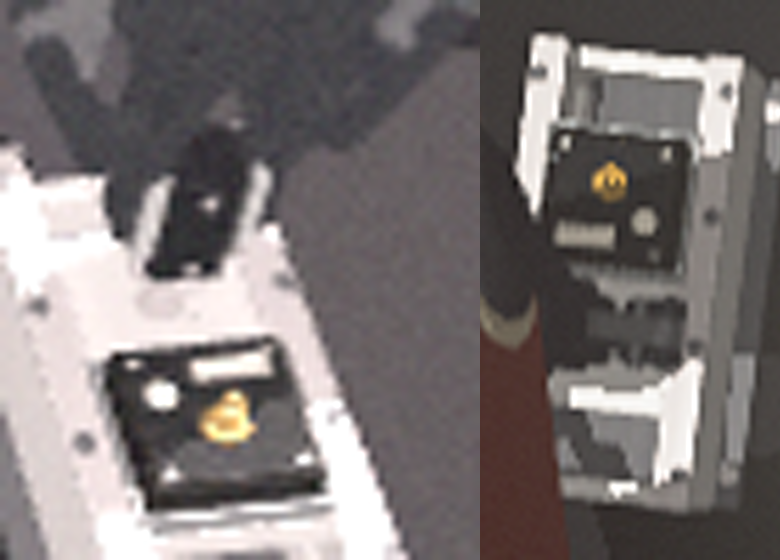

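Run:
```python
import cv2,numpy as np
from h import *
a=cv2.imread("pics/l15.png")[110:330,100:300]
cv2.imwrite("pics/l15c.png",cv2.resize(a,None,fx=2.7,fy=2.7,interpolation=2))
# scale of vertical segment at s5 vs now
for (x,y,z0) in [(.4646,.2035,.1116),(.4879,.2,.0847),(.4802,.201,.0953)]:
    # dots on +x face of the handle: 13mm ahead
    xf=x+.013;p=np.array(proj("side",(xf,y-.0017,z0+.0148)));q=np.array(proj("side",(xf,y-.0017,z0+.0148-.0225)));print(q-p)
# now with tilts
for deg in(0,2,4,6,8):
    t=np.radians(deg);g=np.array([.4879,.2,.0847+.0185])
    def P(dx,dz): return g+np.array([dx*np.cos(t)+dz*np.sin(t),-.0,-dx*np.sin(t)+dz*np.cos(t)])
    print(deg,[np.round((np.array(proj("side",P(*k)))-[385,130]+.5)*8) for k in[(.013,-.004),(.013,-.0265),(0,-.0322)]])
```

```text
[-1.77487211  6.3892558 ]
[-1.77437098  6.09330153]
[-1.77814225  6.20669039]
0 [array([207., 237.]), array([193., 286.]), array([173., 267.])]
2 [array([207., 238.]), array([192., 285.]), array([171., 264.])]
4 [array([206., 239.]), array([190., 283.]), array([170., 262.])]
6 [array([206., 239.]), array([189., 282.]), array([169., 259.])]
8 [array([205., 240.]), array([187., 280.]), array([167., 256.])]
```

View pics/l15c.png

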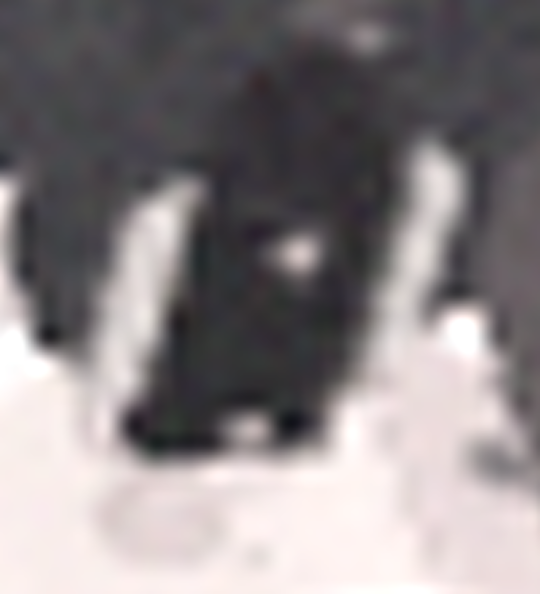

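jog_arm(
  deltas=[
    [[0.5,0,0],[0,0.0003,0.0005],0.02],
    [[1,0,0],[0,0.0006,0.001],0.02],
    [[1.5,0,0],[0,0.0009,0.0015],0.02],
    [[2,0,0],[0,0.0012,0.002],0.02],
    [[2,0,0],[0,0.0012,0.002],0.02],
  ],
)

```text
t: 19.17
tool_pos: [0.4868, 0.2001, 0.0829]
tool_rot: [-2.053, 2.346, -0.043]
contact_force: [0.0, -0.3, -0.7]
opening: 0.0227
```

jog_arm(
  deltas=[
    [[0,0,0],[0,0,0.001],0.02],
    [[0,0,0],[0,0.0001,0.002],0.02],
    [[0,0,0],[0,0.0001,0.003],0.02],
    [[0,0,0],[0,0.0001,0.004],0.02],
    [[0,0,0],[0,0.0002,0.005],0.02],
    [[0,0,0],[0,0.0002,0.005],0.02],
  ],
)

```text
t: 19.67
tool_pos: [0.4869, 0.2001, 0.0777]
tool_rot: [-2.053, 2.347, -0.041]
contact_force: [-0.7, 1.5, -2.6]
opening: 0.0226
```

jog_arm(
  deltas=[
    [[0,0,0],[0,0,0.001],0.02],
    [[0,0,0],[0,0.0001,0.002],0.02],
    [[0,0,0],[0,0.0001,0.003],0.02],
    [[0,0,0],[0,0.0001,0.004],0.02],
    [[0,0,0],[0,0.0002,0.005],0.02],
    [[0,0,0],[0,0.0002,0.006],0.02],
    [[0,0,0],[0,0.0002,0.006],0.02],
  ],
)

```text
t: 20.25
tool_pos: [0.4869, 0.2001, 0.0717]
tool_rot: [-2.053, 2.347, -0.041]
contact_force: [0.7, 0.3, -2.6]
opening: 0.0227
```

```bash
python3 look.py l16
```

```text
20.25 [0.48688187 0.20011845 0.07174156] [-2.05348493  2.34683797 -0.04126816] [ 0.7176293   0.32353403 -2.62726526] [0.04744039 0.0325126  0.00454039] 0.022715868596183394
```

View pics/l16.png

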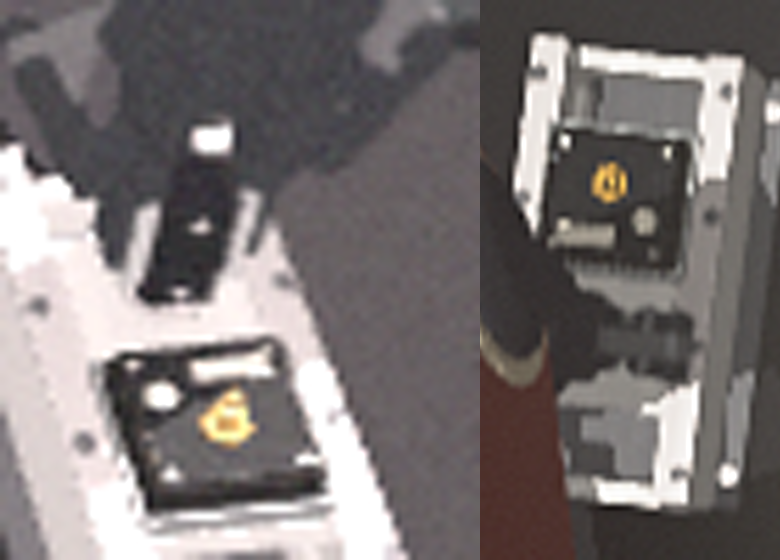

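jog_arm(
  deltas=[
    [[0,0,0],[0,0,0.001],0.02],
    [[0,0,0],[0,0.0001,0.002],0.02],
    [[0,0,0],[0,0.0001,0.003],0.02],
    [[0,0,0],[0,0.0001,0.004],0.02],
    [[0,0,0],[0,0.0002,0.005],0.02],
    [[0,0,0],[0,0.0002,0.006],0.02],
    [[0,0,0],[0,0.0002,0.006],0.02],
  ],
)

```text
t: 20.93
tool_pos: [0.4868, 0.2001, 0.0657]
tool_rot: [-2.054, 2.347, -0.041]
contact_force: [0.7, -0.1, -1.9]
opening: 0.023
```

jog_arm(
  deltas=[
    [[0,0,0],[0,0,0.0005],0.02],
    [[0,0,0],[0,0,0.001],0.02],
    [[0,0,0],[0,0,0.0015],0.02],
    [[0,0,0],[0,0,0.0015],0.02],
  ],
)

```text
t: 21.27
tool_pos: [0.4871, 0.2002, 0.065]
tool_rot: [-2.054, 2.347, -0.041]
contact_force: [-1.1, -0.7, 1.2]
opening: 0.023
```

jog_arm(
  deltas=[
    [[0,0,0],[0,0,0.0007],0.02],
    [[0,0,0],[0,0,0.0015],0.02],
    [[0,0,0],[0,0,0.0015],0.02],
  ],
)

```text
t: 21.52
tool_pos: [0.4884, 0.2001, 0.065]
tool_rot: [-2.053, 2.345, -0.044]
contact_force: [-2.1, -1.9, 7.2]
opening: 0.0228
```

```bash
python3 look.py l17
```

```text
21.5167 [0.48841675 0.20008153 0.06497021] [-2.05251374  2.34518292 -0.04440255] [-2.13157194 -1.91571056  7.24615103] [-0.45504064  0.42401511  0.04951507] 0.022769280826472654
```

View pics/l17.png

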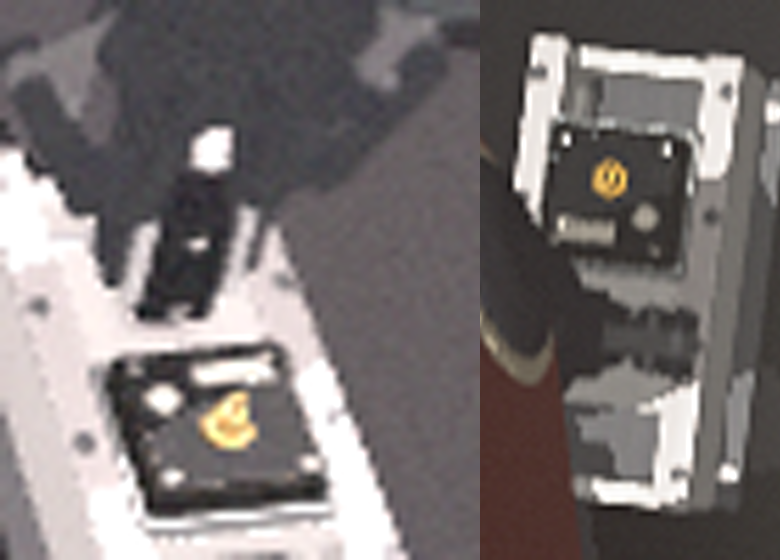

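jog_arm(
  deltas=[
    [[0,0,0],[0,0,-0.0003],0.025],
    [[0,0,0],[0,0,-0.0003],0.03],
    [[0,0,0],[0,0,-0.0003],0.035],
    [[0,0,0],[0,0,-0.0003],0.042],
    [[0,0,0],[0,0,-0.0003],0.05],
    [[0,0,0],[0,0,-0.0003],0.06],
    [[0,0,0],[0,0,-0.0003],0.06],
    [[0,0,0],[0,0,-0.0003],0.06],
  ],
)

```text
t: 22.28
tool_pos: [0.4869, 0.2002, 0.0632]
tool_rot: [-2.053, 2.347, -0.041]
contact_force: [-0.1, -0.3, 0.1]
opening: 0.0603
```

```bash
python3 look.py l18
```

```text
22.2833 [0.48691739 0.20020062 0.06321161] [-2.05343499  2.34692191 -0.0408355 ] [-0.09622977 -0.26182747  0.14456722] [0.01181417 0.05156921 0.02462751] 0.06025780338361999
```

View pics/l18.png

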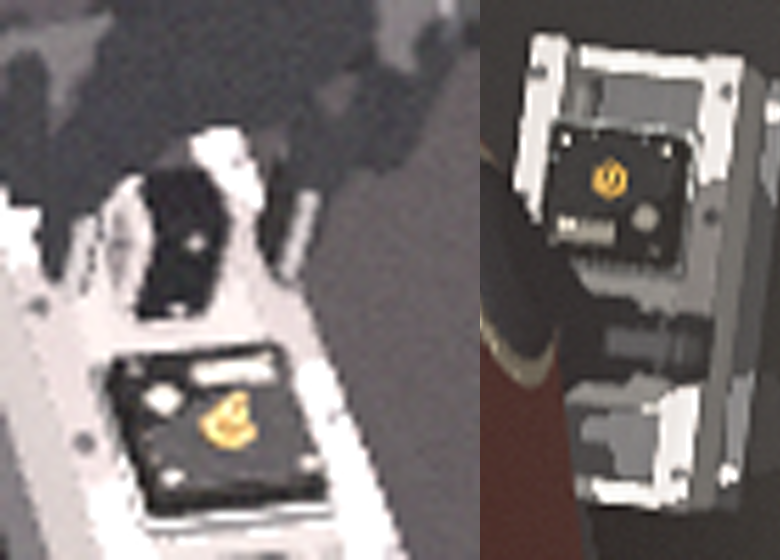

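jog_arm(
  deltas=[
    [[0,0,0],[0,0,-0.005],0.06],
    [[0,0,0],[0,0,-0.015],0.06],
    [[0,0,0],[0,0,-0.03],0.06],
    [[0,0,0],[0,0,-0.05],0.06],
    [[0,0,0],[0,0,-0.075],0.06],
    [[0,0,0],[0,0.02,-0.1],0.06],
    [[0,0,0],[0.03,0.02,-0.125],0.06],
    [[0,0,0],[0.06,0.02,-0.14],0.06],
    [[0,0,0],[0.1,0.02,-0.15],0.06],
    [[0,0,0],[0.14,0.02,-0.15],0.06],
    [[0,0,0],[0.16,0.02,-0.15],0.06],
    [[0,0,0],[0.16,0.02,-0.15],0.06],
  ],
)

```text
t: 23.38
tool_pos: [0.4407, 0.0419, 0.2142]
tool_rot: [-2.047, 2.351, -0.046]
contact_force: [0.2, 1.0, 0.0]
opening: 0.0601
```

```bash
python3 look.py l19
python3 - <<'E'
from h import *
from station import get_image
s=get_image("side");t=get_image("top")
a=cv2.resize(s[130:185,375:430],None,fx=9,fy=9,interpolation=2);b=cv2.resize(t[140:240,170:240],None,fx=4.95,fy=4.95,interpolation=2)
out=np.zeros((495,495+300,3),np.uint8);out[:,:495]=a;out[:,495:]=b[:495,40:340]
cv2.imwrite("pics/f1.png",out[:,:,::-1])
c=cv2.resize(s[170:260,140:230],None,fx=5,fy=5);cv2.imwrite("pics/f2.png",c[:,:,::-1])
E
```

```text
23.3833 [0.44066418 0.04189865 0.21422195] [-2.04709212  2.35082916 -0.04562273] [0.2164719  0.95254827 0.00678637] [-0.01501715  0.02388798  0.04038541] 0.06014070808374252
```

View pics/f1.png

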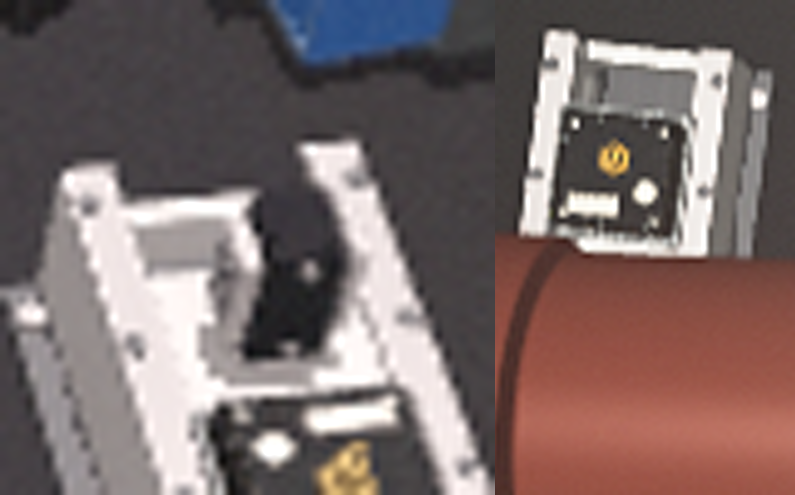

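View pics/f2.png

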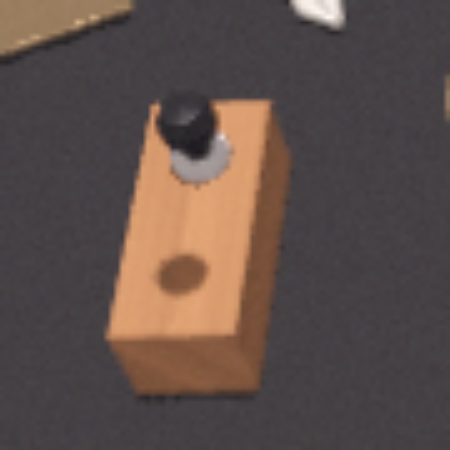

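jog_arm(
  deltas=[
    [[0,0,0],[0.03,0,0],0.06],
    [[0,0,0],[0.06,0,0],0.06],
    [[0,0,0],[0.09,0,0],0.06],
    [[0,0,0],[0.12,0,0],0.06],
    [[0,0,0],[0.15,0,0],0.06],
    [[0,0,0],[0.18,0,0],0.06],
    [[0,0,0],[0.21,0,0],0.06],
    [[0,0,0],[0.24,0,0],0.06],
    [[0,0,0],[0.25,0,0],0.06],
    [[0,0,0],[0.25,0,0],0.06],
  ],
)

```text
t: 24.42
tool_pos: [0.4077, -0.2037, 0.2124]
tool_rot: [-2.052, 2.349, -0.04]
contact_force: [-0.9, 0.4, 0.7]
opening: 0.0598
```

Run:
```python
from h import *
from station import get_image
s=get_image("side");t=get_image("top")
a=cv2.resize(s[130:185,375:430],None,fx=9,fy=9,interpolation=2);b=cv2.resize(t[160:230,180:230],None,fx=7,fy=7,interpolation=2)
out=np.zeros((495,495+300,3),np.uint8);out[:,:495]=a;out[:490,495:]=b[:,:300]
cv2.imwrite("pics/f3.png",out[:,:,::-1])
```

```text
(no output)
```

View pics/f3.png

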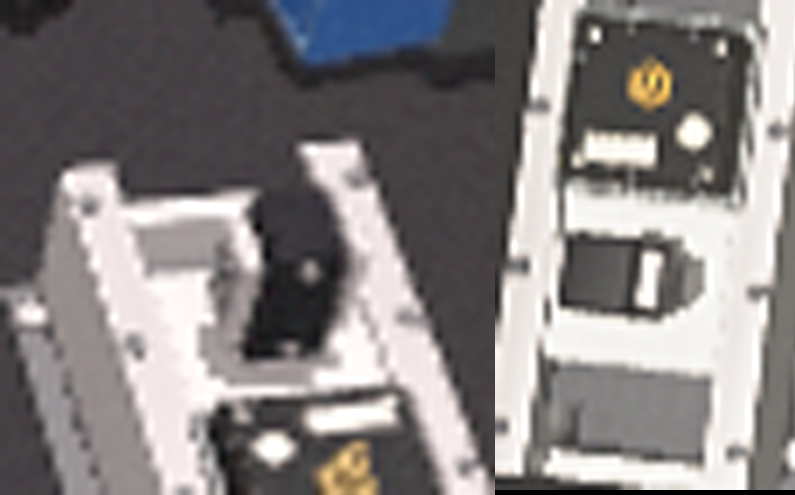

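```bash
cat > ov.py <<'E'
from h import *
import sys
x,y,tx,ty,pa,pb=[float(v) for v in sys.argv[2:8]]   # tilt deg about y (top to +x), about x (top to +y)
im=cv2.imread("pics/f3.png")
big=cv2.resize(im,None,fx=1,fy=1)
yaw=np.radians(-7.6)
Rm=R.from_euler("xyz",[-ty,tx,0],degrees=True)*R.from_euler("z",yaw)
o=np.array([x,y,.051])
def W(p): return o+Rm.apply(p)
def box(x0,x1,y0,y1,z0,z1):
    c=[(a,b,d) for a in(x0,x1) for b in(y0,y1) for d in(z0,z1)]
    return [(c[i],c[j]) for i in range(8) for j in range(i) if sum(u!=v for u,v in zip(c[i],c[j]))==1]
E=[(e,(0,255,0)) for e in box(-.013,.013,-.012,.012,.006,.051)]
E+=[(e,(255,80,0)) for e in box(-.009,.009,.012,.018-pa,.0125,.0445)]
E+=[(e,(0,80,255)) for e in box(-.009,.009,-.018+pb,-.012,.0125,.0445)]
ang=np.linspace(0,2*np.pi,24)
for z in(0,.006):
    c=[(.014*np.cos(a),.014*np.sin(a),z) for a in ang]; E+=[((c[i],c[i+1]),(255,255,0)) for i in range(23)]
out=[]
for n,(ox,oy,f,sx) in {"side":(375,130,9,0),"top":(180,160,7,495)}.items():
    for (a,b),col in E:
        q=[]
        for p in(a,b):
            u,v=proj(n,W(p)); q.append((int((u-ox+.5)*f+sx),int((v-oy+.5)*f)))
        cv2.line(big,q[0],q[1],col,1)
cv2.imwrite(f"pics/{sys.argv[1]}.png",big)
E
python3 ov.py ov1 .486 .2005 0 0 0 0
```

```text
(no output)
```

View pics/ov1.png

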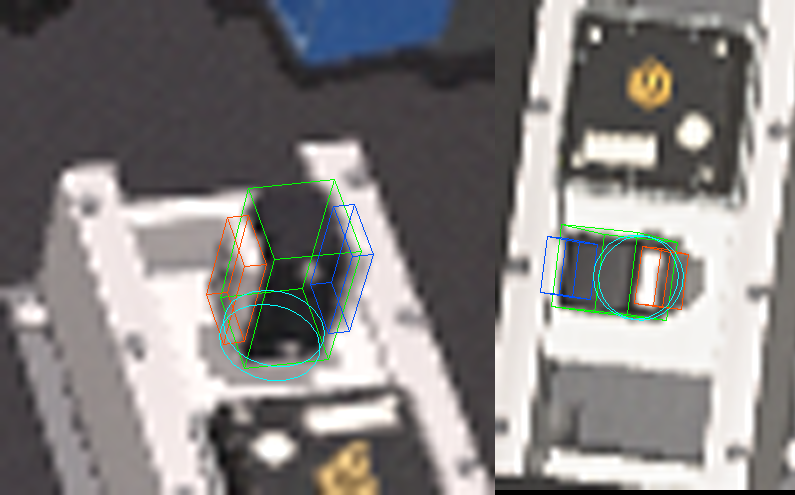

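```bash
python3 ov.py ov2 .4845 .1995 0 0 0 0
python3 - <<'E'
import cv2,numpy as np
g=lambda im:(255*(im/255.)**.5).astype(np.uint8)
a=g(cv2.imread("pics/f3.png"));b=g(cv2.imread("pics/ov2.png"))
f=lambda i:cv2.resize(i[160:410,190:390],None,fx=2,fy=2,interpolation=2)
cv2.imwrite("pics/z1.png",np.hstack([f(a),f(b)]))
f=lambda i:cv2.resize(i[190:350,525:725],None,fx=2,fy=2,interpolation=2)
cv2.imwrite("pics/z2.png",np.hstack([f(a),f(b)]))
E
```

```text
(no output)
```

View pics/z1.png

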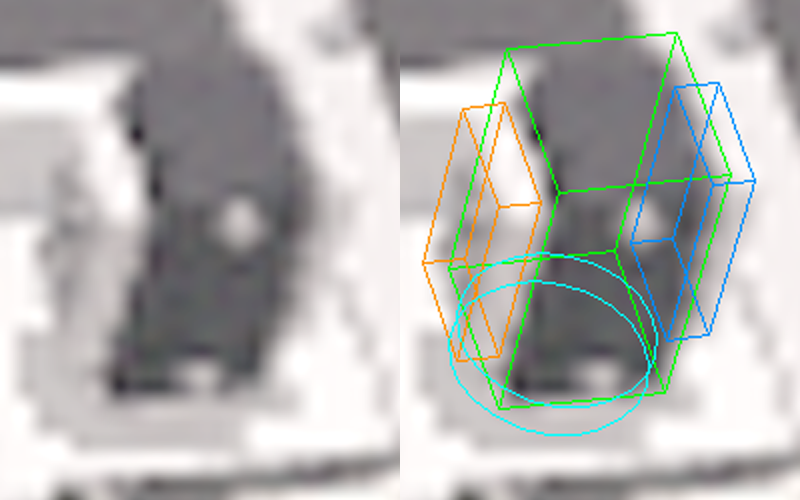

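View pics/z2.png

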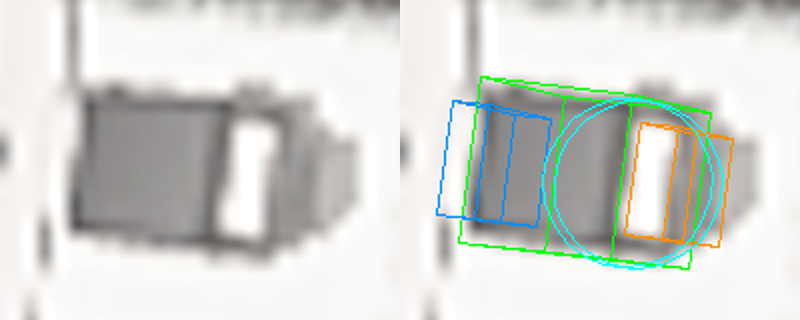

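Run:
```python
import cv2,numpy as np
f3=cv2.imread("pics/f3.png").astype(float)
ov=cv2.imread("pics/ov2.png")
a=np.clip((f3-170)*3,0,255).astype(np.uint8)
f=lambda i:cv2.resize(i[190:350,505:705],None,fx=1.9,fy=1.9,interpolation=2)
g=lambda i:cv2.resize(i[160:410,190:390],None,fx=1.5,fy=1.5,interpolation=2)
c=np.zeros((680,760,3),np.uint8);c[:304,:380]=f(a);c[:304,380:]=f(ov);c[304:679,:300]=g(a);c[304:679,380:680]=g(ov)
cv2.imwrite("pics/z3.png",c[:600])
```

```text
(no output)
```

View pics/z3.png

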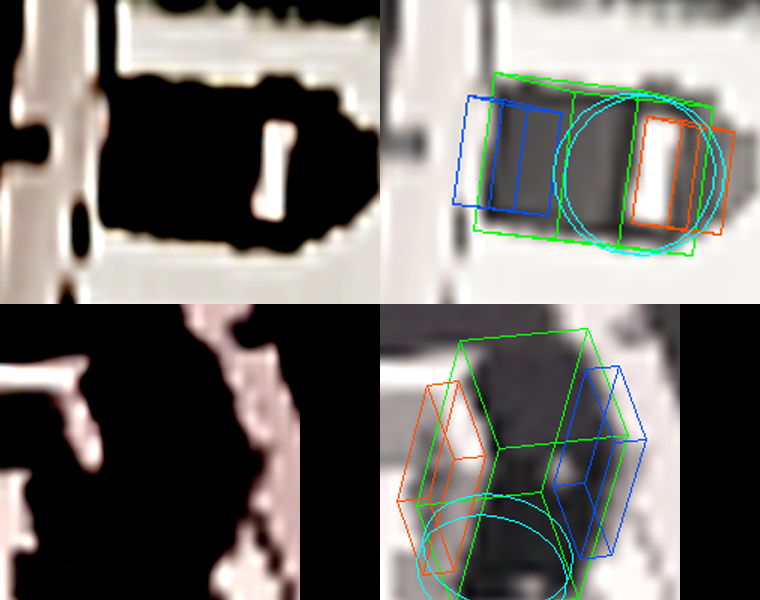

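Run:
```python
from station import job,ctrl
o=ctrl.get_obs();print(o["t"],o["contact_force"]);print(job.finish_job())
```

```text
24.5167 [ 0.71957564  0.4290271  -0.25891498]
the job is handed in; nothing more can be done
None
```

I drew the ball-lock pin from the stand, dragged the slide about 21 mm towards its far end with it, and the pin dropped into the hidden bore. I then pushed it home with the plates squeezed, let go, moved the arm clear, and handed in at 24.5 s. The hand-in reports no verdict.

**What went wrong on the way:** On the first drag the pin tilted about 10° in the grip, because I was using 45 N of grip and pressing too hard on the block. I straightened it by pushing it back against the slide's end stop with a light grip. I then repeated the search at 120 N grip with only a few newtons on the nose.

**Last checks:**
- **Forces:** The highest total I read during the job was about 18 N (against the 60 N limit), and the pin was entering the block with almost no side force.
- **Seating:** On the last push the collar met the slide with about 9 N, at the height expected for home, within 1 mm.
- **Final picture:** The pin looks upright (I put the error at under 3°), and the plain pin still stands in the stand.
- **Plates:** The −y plate is clearly fully out. The +y plate is white against white in the picture, so I could only see that it is consistent with being out, not measure it.
- **Image fit:** My overlay of the pin's nominal outline fitted the pictures only to about 1–2 mm.

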